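Fetch the sanding puck from behind the finish bottles

ROBOT

A 6-joint arm with a two-finger parallel gripper is mounted at the origin on the work surface. World frame = base frame: x ahead of the robot, y to its left, z up, the work surface at z = 0. Lengths are in mm, angles in rad, forces in N, time in s.
With the tool pointing down it reaches from about 375 to 975 mm from the base axis. Payload 3.8 kg.
Tool frame: the origin (TCP) lies between the finger pads; the fingertips stand 22 mm ahead of it and the grasp point (between the pads) lies 3 mm ahead of it; x points along the fingers, y is the direction in which the jaws open and shut, and the axes are right-handed (so a half turn about x gives the same grasp; the last joint's range is limited). The gripper opens to 88 mm and grips with 3 to 60 N. Pads are 18 mm wide; open, the fingers measure 123 mm over their backs; the gripper's body (75 mm by 187 mm) begins 45 mm behind the grasp point.
Start: joints at [1.228, 0.264, 1.604, -0, 1.274, -0.037], TCP at [203.211, 643.68, 260.706] pointing down, gripper open.
Joint ranges: [-2.63, 2.63], [-0.94, 2.18], [0.31, 2.57], [-1.31, 4.45], [0, 2.66], [-2.55, 2.55]. Speed limits (rad/s): [2.57, 2.57, 3.14, 3.14, 3.14, 3.14].

INTERFACE

Orientations are given as a 3x3 rotation matrix whose columns are the frame's x, y, z axes.
In Python, from cell import * gives the robot as it stands.
- The arm moves only by the tool apply_moves, never from a script. Its argument "increments" is text: rows parted by semicolons, each of 5 numbers parted by spaces: the opening in per cent of the stroke, from 0 (shut) to 100 (fully open), then the shift along the tool's x, y, z in units of 30 mm (1.0 is 30 mm), then the turn about the tool's x in units of 8 degrees (1.0 is 8 degrees). A call has 1 to 5 rows; each row is the pose to reach, as a shift and turn from the pose commanded when the call began, along the tool's axes at that moment; what a row does not reach only later rows make up. A row lasts 1/10 s, in which the tool goes at most 50 mm and 8.59 degrees, less where a joint would pass 70% of its speed; a pose out of reach is approached as far as the arm can. A call with a gripper value outside its range is refused whole. The fingers move at their own pace and stop on an object; "force" is the grip in N (left out, the last holds). Time passes only in rows, so rows that repeat a pose let the fingers close. It gives the time, the measured TCP pose, the force and the opening at its end, in the units of the state.
- state(): the state, without advancing time (a new reading comes with each control period).
- get_image(name): name is "side" or "top"; returns (picture, depth): 384x512x3 uint8, red, green, blue; 384x512 float32, mm along the optical axis (not along the pixel's ray), 0 where there is no reading.
- camera_params(name): a dict with "fx", "fy", "cx", "cy" (pixels), "rvec" (rotation vector, rad) and "tvec" (3), from world to camera coordinates, as OpenCV has them. Camera axes: x right, y down, z forward; pixel columns grow to the right and rows downward; lengths in mm; the calibration is good to about 2 mm. A picture is of the moment at which its call begins. camera_params takes no time and is no camera call.
- finish_job(): hands the job in, once; it reports no verdict.
The state is a dict: "time_s": time; "qpos": joint angles; "joint_velocities": joint speeds; "tau": joint torques, N m; "position": TCP position; "tcp_rot": TCP orientation; "wrist_force": force on the tool from outside, world axes, zero at the start; "wrist_torque": the same for the moment, N m; "gripper_width": finger opening in mm.
Only numpy, scipy, OpenCV 4.12 (cv2) and the standard library are available. Lean on these libraries where they do the work, as an engineer would, in place of code of your own. Each camera call takes 0.05 s, during which the arm holds its last target.

TASK

Move all three bottles out of the finishing bay and stand them on the grey side board; only then fetch the sanding puck from behind them and set it flat, black face down, inside the green dust tray. With the puck in the tray, put each bottle back, standing wholly on the coaster of its own colour. Keep the bottles upright, leave the wooden bowl where it is, and let go of everything.

Things in the scene. Friction and masses are not known exactly. Their poses are not given: they have to be found in the camera images.
- oil_mid (a point): Round amber glass oil bottle with a red cap and a red band round its lower part, 130 mm high over all, body 52 mm across and straight from the foot up to 92 mm, then a narrow neck and a cap 38 mm across and 20 mm high. About 0.2 to 0.4 kg. Loose, stands on the red coaster at the start. The point is on its axis half-way up, 65 mm above its foot; z points up the axis.
- varnish_mid (a point): Round dark grey metal varnish bottle with a blue cap and a blue band round its lower part, 126 mm high over all, body 52 mm across and straight from the foot up to 94 mm, then a narrow neck and a cap 38 mm across and 20 mm high. About 0.2 to 0.4 kg. Loose, stands on the blue coaster at the start. The point is on its axis half-way up, 63 mm above its foot; z points up the axis.
- glue_mid (a point): Round white plastic glue bottle with a yellow cap and a yellow band round its lower part, 134 mm high over all, body 52 mm across and straight from the foot up to 92 mm, then a narrow neck and a cap 38 mm across and 20 mm high. About 0.2 to 0.4 kg. Loose, stands on the yellow coaster at the start. The point is on its axis half-way up, 67 mm above its foot; z points up the axis.
- puck_mid (a point): Sanding puck: upright wooden cylinder 56 mm across and 50 mm high with a black abrasive face (its lowest 10 mm) and a small green dot in the middle of its top. About 0.09 to 0.16 kg. Loose, stands on the floor of the bay at the start, hemmed in by the three bottles: two beside it and one in front, each 78 to 93 mm away centre to centre. The point is its centre, 25 mm above its foot; z points up.
- coaster_red: Fixed flat round red coaster, 80 mm across and 4 mm thick, in the bay; its top is 10 mm above the bench. Origin at the centre of its underside. The bay is a fixed plywood floor (6 mm thick, 210 x 300 mm) with dark walls 12 mm thick that rise to 51 mm above the bench at the back (far side from the robot) and both sides, at least 53 mm from the centre of any coaster and 56 mm from the puck's; it is open towards the robot.
- coaster_blue: Fixed flat round blue coaster, 80 mm across and 4 mm thick, in the bay; its top is 10 mm above the bench. Origin at the centre of its underside. The bay is a fixed plywood floor (6 mm thick, 210 x 300 mm) with dark walls 12 mm thick that rise to 51 mm above the bench at the back (far side from the robot) and both sides, at least 53 mm from the centre of any coaster and 56 mm from the puck's; it is open towards the robot.
- coaster_yellow: Fixed flat round yellow coaster, 80 mm across and 4 mm thick, in the bay; its top is 10 mm above the bench. Origin at the centre of its underside. The bay is a fixed plywood floor (6 mm thick, 210 x 300 mm) with dark walls 12 mm thick that rise to 51 mm above the bench at the back (far side from the robot) and both sides, at least 53 mm from the centre of any coaster and 56 mm from the puck's; it is open towards the robot.
- board: Side board: fixed flat grey board, 270 mm along its x, 120 mm along its y, 8 mm thick, lying on the bench to one side of the bay. Origin at the centre of its underside.
- tray: Dust tray: fixed shallow square green tray, 92 x 92 mm outside, walls 4 mm thick and 10 mm high above the bench, floor about 4 mm thick, on the other side of the bay from the board. Origin at the centre of its underside.
- bowl: Bystander: small dark wooden bowl, 84 mm across the rim and 36 mm high, standing loose on the bench just beyond the tray, its centre 110 to 120 mm from the tray's; leave it alone. Origin at the centre of its underside.
There are look-alikes about, which are no part of the job. Of the things that look like the tray, take the one that is farthest to the robot's right at the start.

How it is judged (in metres and radians):
On the way, in this order (a step that is already met when the one before it is completed fails the run):
1. all three bottles stand upright and released on the side board (x of oil_mid in the frame of board between -0.135 and 0.135 m and y of oil_mid in the frame of board between -0.06 and 0.06 m and angle between each of oil_mid, varnish_mid, glue_mid's own z axis and vertical below 0.1 rad and height (world z) of oil_mid between 0.068 and 0.078 m and linear speed of each of oil, varnish, glue below 0.03 m/s and contact force between the fingers and oil below 0.1 N and x of varnish_mid in the frame of board between -0.135 and 0.135 m and y of varnish_mid in the frame of board between -0.06 and 0.06 m and height (world z) of varnish_mid between 0.066 and 0.076 m and contact force between the fingers and varnish below 0.1 N and x of glue_mid in the frame of board between -0.135 and 0.135 m and y of glue_mid in the frame of board between -0.06 and 0.06 m and height (world z) of glue_mid between 0.07 and 0.08 m and contact force between the fingers and glue below 0.1 N and horizontal distance between puck_mid and tray above 0.06 m), for 0.2 s.
2. the puck lies released in the dust tray while all three bottles still stand on the side board (x of oil_mid in the frame of board between -0.135 and 0.135 m and y of oil_mid in the frame of board between -0.06 and 0.06 m and angle between each of oil_mid, varnish_mid, glue_mid, puck_mid's own z axis and vertical below 0.1 rad and height (world z) of oil_mid between 0.068 and 0.078 m and linear speed of each of oil, varnish, glue, puck below 0.03 m/s and contact force between the fingers and oil below 0.1 N and x of varnish_mid in the frame of board between -0.135 and 0.135 m and y of varnish_mid in the frame of board between -0.06 and 0.06 m and height (world z) of varnish_mid between 0.066 and 0.076 m and contact force between the fingers and varnish below 0.1 N and x of glue_mid in the frame of board between -0.135 and 0.135 m and y of glue_mid in the frame of board between -0.06 and 0.06 m and height (world z) of glue_mid between 0.07 and 0.08 m and contact force between the fingers and glue below 0.1 N and horizontal distance between puck_mid and tray below 0.021 m and height (world z) of puck_mid below 0.035 m and contact force between the fingers and puck below 0.1 N), for 0.2 s.
At the end, for the whole second after the job is handed in: The puck stands upright (within 0.1 rad) on the floor of the dust tray, its axis within 21 mm of the tray's centre; each bottle stands upright (within 0.1 rad) on the coaster of its own colour, axis within 15 mm of the coaster's centre, height within 5 mm; all released and at rest (horizontal distance between oil_mid and coaster_red below 0.015 m and angle between each of oil_mid, varnish_mid, glue_mid, puck_mid's own z axis and vertical below 0.1 rad and height (world z) of oil_mid between 0.07 and 0.08 m and linear speed of each of oil, varnish, glue, puck below 0.03 m/s and horizontal distance between varnish_mid and coaster_blue below 0.015 m and height (world z) of varnish_mid between 0.068 and 0.078 m and horizontal distance between glue_mid and coaster_yellow below 0.015 m and height (world z) of glue_mid between 0.072 and 0.082 m and horizontal distance between puck_mid and tray below 0.021 m and height (world z) of puck_mid below 0.035 m and contact force between the fingers and puck below 0.1 N); the robot touches nothing.
It fails at once if the oil bottle is tipped more than about 30 degrees (angle between oil_mid's own z axis and vertical above 0.52 rad).
It fails at once if the varnish bottle is tipped more than about 30 degrees (angle between varnish_mid's own z axis and vertical above 0.52 rad).
It fails at once if the glue bottle is tipped more than about 30 degrees (angle between glue_mid's own z axis and vertical above 0.52 rad).
It fails at once if the bowl is moved more than 20 mm (distance of bowl from where it was at the start of the episode above 0.02 m).
It also fails if it takes over 128 s, if anything falls off the work surface, if the arm or the gripper's body presses on something with over 40 N, if the wrist force passes 120 N, or if a joint passes its speed limit or range.

## Working session

There is one attempt and no reset: what is moved stays moved. The work goes in short steps, Python scripts to look and compute and a tool call to move; the robot and the scene stay as the last step left them, time stands still between calls to the robot, and variables do not carry over. Pictures are saved under pics/ and viewed, and the job is handed in when it is done.

Besides the shell and the picture viewer there is one more tool, called after "Call:" as name(argument=value, ...), one argument or row to a line, values as JSON. apply_moves: Moves the arm, as the interface text tells. Its arguments: {"type":"object","properties":{"increments":{"type":"string"},"force":{"type":"number"}},"required":["increments"]}

```bash
ls; mkdir -p pics; python3 - <<'E'
from cell import *
import cv2
s=state();print(s)
for n in("side","top"):
    p,d=get_image(n);cv2.imwrite(f"pics/{n}0.png",p[:,:,::-1]);
    import numpy as np
    np.savez(f"pics/{n}0.npz",p=p,d=d); print(n,camera_params(n))
E
```

```text
pics
{'time_s': 0.0, 'qpos': array([ 1.22810150e+00,  2.64737903e-01,  1.60535756e+00, -2.29172585e-06,
        1.27367655e+00, -3.69120799e-02]), 'joint_velocities': array([-4.12533917e-04,  5.58145223e-05, -1.27827237e-03,  4.66232610e-04,
       -6.47706311e-04,  1.57368961e-04]), 'tau': array([ 2.28299714e-04, -5.02146041e+01, -3.56861079e+01,  7.29293120e-02,
        2.98686291e-02, -1.61781345e-04]), 'position': array([202.99347425, 643.0720956 , 259.40709285]), 'tcp_rot': array([[-7.30254995e-04,  3.01038264e-01,  9.53611782e-01],
       [-2.05336178e-03,  9.53609574e-01, -3.01039140e-01],
       [-9.99997625e-01, -2.17794532e-03, -7.82376872e-05]]), 'wrist_force': array([0.51114387, 0.17014849, 0.2165681 ]), 'wrist_torque': array([ 0.0212833 , -0.01228271, -0.01667793]), 'gripper_width': 88.04648587600099}
side {'fx': 448.1734004921103, 'fy': 448.1734004921103, 'cx': 248.80654599174582, 'cy': 202.74635732598125, 'rvec': array([ 2.24492571, -0.83308416,  0.3662576 ]), 'tvec': array([-404.4577092 ,  293.80954149,  975.98105641])}
top {'fx': 447.3228333592021, 'fy': 447.3228333592021, 'cx': 256.1029511575413, 'cy': 193.50602114764666, 'rvec': array([ 2.16090249, -2.12670267,  0.16535696]), 'tvec': array([1.41470110e-01, 5.33847112e+02, 1.19149649e+03])}
```

View pics/side0.png

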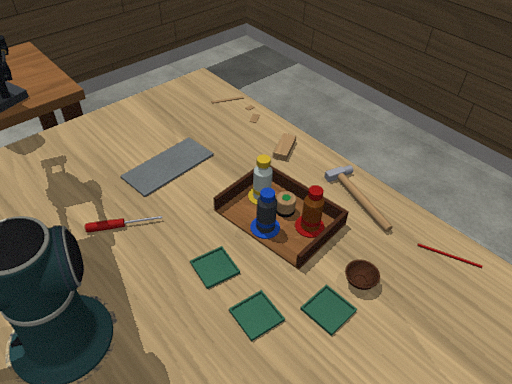

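View pics/top0.png

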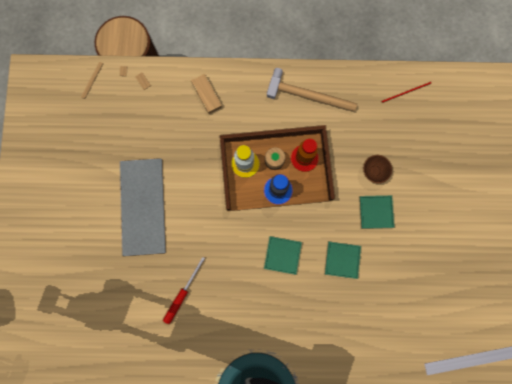

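The top view shows the bay with yellow (245,160), blue (278,188) and red (306,155) bottles, the puck at (275,157), and the board at (143,207). The rightmost tray is at (377,212), with the bowl at (378,169).

```bash
cat > h.py <<'E'
from cell import *
import cv2, numpy as np
def cam(n):
    c=camera_params(n);R=cv2.Rodrigues(c["rvec"])[0];return c,R,np.array(c["tvec"]).ravel()
def ray(n,u,v,z):
    c,R,t=cam(n);d=R.T@np.array([(u-c["cx"])/c["fx"],(v-c["cy"])/c["fy"],1.]);o=-R.T@t
    return o+d*(z-o[2])/d[2]
def cloud(n,d):
    c,R,t=cam(n);v,u=np.mgrid[:d.shape[0],:d.shape[1]]
    P=np.stack([(u-c["cx"])/c["fx"]*d,(v-c["cy"])/c["fy"]*d,d],-1)-t
    return P@R   # R.T applied
def proj(n,p):
    c,R,t=cam(n);q=R@np.array(p,float)+t;return c["fx"]*q[0]/q[2]+c["cx"],c["fy"]*q[1]/q[2]+c["cy"]
def hsv(p): return cv2.cvtColor(p,cv2.COLOR_RGB2HSV)
def masks(p):
    h=hsv(p);H,S,V=[h[...,i].astype(int) for i in range(3)]
    return dict(red=((H<6)|(H>174))&(S>190)&(V>90),yellow=(H>24)&(H<34)&(S>170)&(V>90),
      blue=(H>105)&(H<130)&(S>150)&(V>60),green=(H>60)&(H<95)&(S>120)&(V>40))
E
python3 - <<'E'
from h import *
ht=dict(red=140,blue=136,yellow=144)
for n in("top","side"):
    f=np.load(f"pics/{n}0.npz");p,d=f["p"],f["d"];P=cloud(n,d)
    for k,m in masks(p).items():
        N,L,st,ce=cv2.connectedComponentsWithStats(m.astype(np.uint8))
        for i in range(1,N):
            if st[i,4]<12: continue
            q=P[L==i]; z=q[:,2]
            print(n,k,st[i],ce[i].round(1),"medz",np.median(z).round(1),"max",np.percentile(z,97).round(1),"mean",q.mean(0).round(1),end=" ")
            if k in ht:
                a=(L==i)&(np.abs(P[...,2]-ht[k])<4)
                if a.sum()>5:
                    v,u=np.nonzero(a); print("captop",a.sum(),ray(n,u.mean(),v.mean(),ht[k]).round(1),P[a].mean(0).round(1),end="")
                b=(L==i)&(np.abs(P[...,2]-10)<4)
                if b.sum()>20:
                    (x,y),r=cv2.minEnclosingCircle(P[b][:,:2].astype(np.float32)); print(" coaster",b.sum(),x,y,r,end="")
            elif st[i,4]>300:
                c=np.argwhere(L==i)[:,::-1].astype(np.float32)
                w=np.array([ray(n,u,v,8)[:2] for u,v in c],np.float32); print("rect",cv2.minAreaRect(w),end="")
            print()
E
```

```text
top red [410  86  12   5  13] [415.2  88.2] medz 8.5 max 11.6 mean [ 859.2 -453.7    8.2] 
top red [382  95  17   7  20] [389.8  98.2] medz 7.5 max 13.2 mean [ 827.5 -378.4    7.6] 
top red [303 139  14  14 160] [309.2 145.6] medz 140.8 max 145.0 mean [ 645.4 -125.8  140.7] captop 142 [ 645.8 -126.2  140. ] [ 645.6 -126.1  140.7]
top red [291 147  27  24 240] [302.7 162.2] medz 11.3 max 20.6 mean [ 630.7 -122.7   11.9]  coaster 192 642.8058471679688 -125.91719055175781 38.79867172241211
top red [164 289  23  35 276] [174.8 306.2] medz 25.1 max 29.6 mean [226.6 222.   24.8] 
top yellow [237 145  14  15 155] [243.4 152.2] medz 145.6 max 149.0 mean [622.1  42.7 152.4] captop 139 [624.1  43.  144. ] [623.9  43.  145. ]
top yellow [232 158  26  19 159] [245.  169.2] medz 10.9 max 14.8 mean [606.1  41.2  18.8]  coaster 143 621.8628540039062 44.32680892944336 38.1201057434082
top blue [273 175  16  15 181] [280. 182.] medz 136.8 max 141.0 mean [548.9 -51.4 141.6] captop 140 [551.  -52.1 136. ] [550.9 -52.  136.7]
top blue [265 180  27  24 258] [276.7 194.4] medz 11.6 max 83.1 mean [534.4 -4
[... 2441 characters left out ...]
 309.5] medz 12.5 max 15.0 mean [94.5  1.4 12.2] 
side green [320 305  36  29  86] [338.5 321.2] medz 8.8 max 12.5 mean [ 484.1 -367.5    8.5] 
side green [310 316   9   8  15] [314.1 319.3] medz 7.9 max 12.5 mean [ 445.7 -328.3    8. ] 
side green [274 318   6   8  12] [276.5 321.5] medz 5.3 max 13.5 mean [ 378.  -276.5    6.4] 
side green [255 325  19  12  27] [264.7 330.7] medz 7.4 max 12.7 mean [ 342.  -276.5    7.7] 
side green [ 11 359  23  25  63] [ 19.9 371.1] medz 10.7 max 14.3 mean [-98.8 -19.4  10.5] 
side green [ 37 365  11   5  17] [ 41.3 366.7] medz 18.9 max 22.9 mean [-61.8 -44.5  19.3] 
side green [ 62 374  11   4  19] [ 67.2 375.4] medz 12.1 max 15.8 mean [-30.3 -90.9  11.8]
```

```bash
python3 - <<'E'
from h import *
f=np.load("pics/top0.npz");p,d=f["p"],f["d"];P=cloud("top",d)
h=hsv(p)
m=((h[...,1]<60)&(h[...,2]>60)).astype(np.uint8);m[:,:110]=0;m[:,180:]=0;m[:150]=0;m[265:]=0
m=cv2.morphologyEx(m,cv2.MORPH_OPEN,np.ones((3,3)))
N,L,st,ce=cv2.connectedComponentsWithStats(m)
for i in range(1,N):
    if st[i,4]<500: continue
    w=np.array([ray("top",u,v,8)[:2] for v,u in np.argwhere(L==i)],np.float32);r=cv2.minAreaRect(w)
    print(st[i],r,cv2.boxPoints(r),np.median(P[L==i][:,2]))
# walls
z=P[...,2]
w=(np.abs(z-51)<6)&(np.arange(512)[None]>210)&(np.arange(512)[None]<345)&(np.arange(384)[:,None]>115)&(np.arange(384)[:,None]<220)
h3=h[...,2]<100
q=P[w&h3][:,:2].astype(np.float32);r=cv2.minAreaRect(q);print(r,cv2.boxPoints(r),len(q))
b=(z>30)&(z<42)&(np.arange(512)[None]>355)&(np.arange(512)[None]<400)&(np.arange(384)[:,None]>145)&(np.arange(384)[:,None]<195)
print("bowl",cv2.minEnclosingCircle(P[b][:,:2].astype(np.float32)))
E
```

```text
Traceback (most recent call last):
  File "h.py", line 6, in ray
    c,R,t=cam(n);d=R.T@np.array([(u-c["cx"])/c["fx"],(v-c["cy"])/c["fy"],1.]);o=-R.T@t
          ~~~^^^
  File "h.py", line 4, in cam
    c=camera_params(n);R=cv2.Rodrigues(c["rvec"])[0];return c,R,np.array(c["tvec"]).ravel()
ValueError: time passes only in moves, steps and waits
```

```bash
sed -i 's/^def cam(n)/import functools\n@functools.lru_cache\ndef cam(n)/' h.py; python3 - <<'E'
from h import *
f=np.load("pics/top0.npz");p,d=f["p"],f["d"];P=cloud("top",d)
h=hsv(p)
m=((h[...,1]<60)&(h[...,2]>60)).astype(np.uint8);m[:,:110]=0;m[:,180:]=0;m[:150]=0;m[265:]=0
m=cv2.morphologyEx(m,cv2.MORPH_OPEN,np.ones((3,3)))
N,L,st,ce=cv2.connectedComponentsWithStats(m)
for i in range(1,N):
    if st[i,4]<500: continue
    w=np.array([ray("top",u,v,8)[:2] for v,u in np.argwhere(L==i)],np.float32);r=cv2.minAreaRect(w)
    print(st[i],r,cv2.boxPoints(r),np.median(P[L==i][:,2]))
z=P[...,2]
w=(np.abs(z-51)<6)&(np.arange(512)[None]>210)&(np.arange(512)[None]<345)&(np.arange(384)[:,None]>115)&(np.arange(384)[:,None]<220)
h3=h[...,2]<100
q=P[w&h3][:,:2].astype(np.float32);r=cv2.minAreaRect(q);print(r,cv2.boxPoints(r),len(q))
b=(z>30)&(z<42)&(np.arange(512)[None]>355)&(np.arange(512)[None]<400)&(np.arange(384)[:,None]>145)&(np.arange(384)[:,None]<195)
print("bowl",cv2.minEnclosingCircle(P[b][:,:2].astype(np.float32)))
E
```

```text
[ 120  159   45   97 4035] ((497.95318603515625, 329.1495666503906), (269.2555236816406, 119.23432159423828), 4.95761775970459) [[358.67703 376.90933]
 [368.9811  258.12106]
 [637.2294  281.3898 ]
 [626.9253  400.17807]] 8.992639210657153
((609.42626953125, -47.49894714355469), (209.0592498779297, 298.39898681640625), 6.661476135253906) [[ 488.29477   88.56754]
 [ 522.9099  -207.81693]
 [ 730.55774 -183.56543]
 [ 695.9426   112.81903]] 1006
bowl ((610.3717041015625, -329.9527893066406), 42.276729583740234)
```

Call:
apply_moves(
  increments="100 -0.5 0 0 -1; 100 -0.5 0 0 -2.19; 100 -0.5 0 0 -2.19; 100 -0.5 0 0 -2.19",
  force=25,
)

```text
time_s: 0.5
position: [203.1, 643.3, 275.0]
tcp_rot: [[-0.0, 0.003, 1.0], [-0.001, 1.0, -0.003], [-1.0, -0.001, -0.0]]
wrist_force: [-1.0, -0.5, 0.6]
gripper_width: 88.1
```

```bash
python3 - <<'E'
from h import *
s=state();print(s["time_s"],s["position"].round(1),s["tcp_rot"].round(3),s["qpos"].round(2))
E
```

```text
0.5 [203.1 643.3 275. ] [[-0.     0.003  1.   ]
 [-0.001  1.    -0.003]
 [-1.    -0.001 -0.   ]] [ 1.23  0.26  1.59  0.    1.3  -0.34]
```

Call:
apply_moves(
  increments="70 0 -1.33 0.93 0; 70 0 -2.67 1.87 0; 70 0 -4 2.8 0; 70 0 -5.33 3.73 0; 70 0 -6.67 4.67 0",
)

```text
time_s: 1.0
position: [343.8, 441.7, 275.1]
tcp_rot: [[-0.0, 0.002, 1.0], [-0.001, 1.0, -0.002], [-1.0, -0.001, -0.0]]
wrist_force: [0.6, 0.9, -0.2]
gripper_width: 61.7
```

Call:
apply_moves(
  increments="70 0 -1.33 0.93 0; 70 0 -2.67 1.87 0; 70 0 -4 2.8 0; 70 0 -5.33 3.73 0; 70 0 -6.67 4.67 0",
)

```text
time_s: 1.5
position: [483.9, 241.6, 275.3]
tcp_rot: [[-0.0, 0.003, 1.0], [-0.0, 1.0, -0.003], [-1.0, -0.0, -0.0]]
wrist_force: [1.2, 0.5, 0.1]
gripper_width: 61.3
```

Call:
apply_moves(
  increments="70 0 -1.33 0.93 0; 70 0 -2.67 1.87 0; 70 0 -4 2.8 0; 70 0 -5.33 3.73 0; 70 0 -6.67 4.67 0",
)

```text
time_s: 2.0
position: [624.0, 41.5, 275.1]
tcp_rot: [[-0.001, 0.003, 1.0], [0.0, 1.0, -0.003], [-1.0, 0.0, -0.001]]
wrist_force: [0.4, 0.4, 0.0]
gripper_width: 61.6
```

Call:
apply_moves(
  increments="70 0 0 0 0; 70 0 0 0 0",
)

```text
time_s: 2.2
position: [623.4, 42.3, 274.6]
tcp_rot: [[-0.002, 0.005, 1.0], [0.0, 1.0, -0.005], [-1.0, 0.0, -0.002]]
wrist_force: [0.3, -0.1, 0.4]
gripper_width: 61.2
```

Call:
apply_moves(
  increments="70 1.4 0 0 0; 70 2.8 0 0 0; 70 3.9 0 0 0; 70 4.67 0 0 0; 70 4.67 0 0 0",
)

```text
time_s: 2.7
position: [619.1, 45.0, 130.9]
tcp_rot: [[-0.009, -0.001, 1.0], [0.0, 1.0, 0.001], [-1.0, 0.0, -0.009]]
wrist_force: [-0.0, 0.6, 0.0]
gripper_width: 61.4
```

```bash
cat > look.py <<'E'
import sys
from h import *
nm=sys.argv[1]
out=[]
for n in("top","side"):
    p,d=get_image(n); np.savez(f"pics/{nm}_{n}.npz",p=p,d=d); out.append(p[:,:,::-1])
a=out[0][120:270,110:410];b=out[1][120:345,110:410]
a=cv2.resize(a,None,fx=1.5,fy=1.5);a=np.vstack([a,np.zeros((337-a.shape[0],450,3),np.uint8)]) ;b=cv2.resize(b,(450,337))
cv2.imwrite(f"pics/{nm}.png",cv2.resize(np.hstack([a,b]),(800,300)))
s=state();print(s["time_s"],s["position"].round(1),s["gripper_width"])
E
python3 look.py g1
```

```text
2.8 [622.8  44.6 135.7] 62.07290081375037
```

View pics/g1.png

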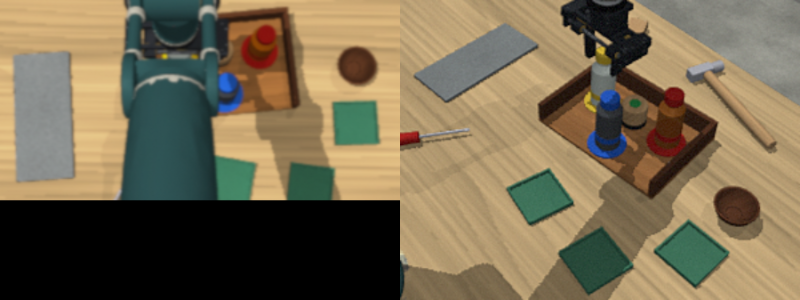

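The side view shows the jaws straddling the yellow cap (about (605,55)) with all the bottles upright. I'll close and lift.

Call:
apply_moves(
  increments="60 0 0 0 0; 45 0 0 0 0; 20 0 0 0 0; 20 0 0 0 0; 20 0 0 0 0",
  force=25,
)

```text
time_s: 3.3
position: [624.6, 43.5, 137.2]
tcp_rot: [[0.003, 0.0, 1.0], [0.0, 1.0, -0.0], [-1.0, 0.0, 0.003]]
wrist_force: [-0.1, 1.3, 5.1]
gripper_width: 37.0
```

Call:
apply_moves(
  increments="20 -0.3 0 0 0; 20 -1 0 0 0; 20 -1.9 0 0 0; 20 -2.7 0 0 0; 20 -3 0 0 0",
)

```text
time_s: 3.8
position: [624.4, 43.2, 228.1]
tcp_rot: [[0.003, 0.0, 1.0], [-0.0, 1.0, -0.0], [-1.0, -0.0, 0.003]]
wrist_force: [0.9, -0.1, -3.0]
gripper_width: 37.1
```

Call:
apply_moves(
  increments="20 0 0.4 -0.05 0; 20 0 1.3 -0.2 0; 20 0 2.4 -0.35 0; 20 0 3.5 -0.5 0; 20 0 4.6 -0.7 0",
)

```text
time_s: 4.3
position: [600.7, 182.9, 222.9]
tcp_rot: [[-0.004, 0.0, 1.0], [-0.001, 1.0, -0.0], [-1.0, -0.001, -0.004]]
wrist_force: [0.6, -1.0, -2.3]
gripper_width: 36.8
```

Call:
apply_moves(
  increments="20 0 1.1 -0.15 0; 20 0 2.2 -0.3 0; 20 0 3.3 -0.45 0; 20 0 4.3 -0.6 0; 20 0 5 -0.7 0",
)

```text
time_s: 4.8
position: [579.2, 333.6, 222.7]
tcp_rot: [[-0.004, -0.001, 1.0], [-0.001, 1.0, 0.001], [-1.0, -0.001, -0.004]]
wrist_force: [0.4, -0.7, -2.0]
gripper_width: 36.7
```

Call:
apply_moves(
  increments="20 0 0.2 0 0; 20 0 0.2 0 0; 20 0.8 0.2 0 0; 20 1.6 0.2 0 0; 20 2.2 0.2 0 0",
)

```text
time_s: 5.3
position: [580.8, 335.4, 157.3]
tcp_rot: [[-0.002, 0.001, 1.0], [-0.002, 1.0, -0.001], [-1.0, -0.002, -0.002]]
wrist_force: [1.2, -0.4, -3.2]
gripper_width: 37.1
```

Call:
apply_moves(
  increments="20 0.4 0 0 0; 20 0.7 0 0 0; 20 0.8 0 0 0; 20 0.8 0 0 0; 20 0.8 0 0 0",
)

```text
time_s: 5.8
position: [582.1, 337.6, 136.6]
tcp_rot: [[0.001, 0.0, 1.0], [0.001, 1.0, -0.0], [-1.0, 0.001, 0.001]]
wrist_force: [0.5, 0.3, -2.8]
gripper_width: 37.1
```

```bash
python3 look.py g2
```

```text
5.9 [582.  337.7 136.5] 36.903705661610076
```

View pics/g2.png

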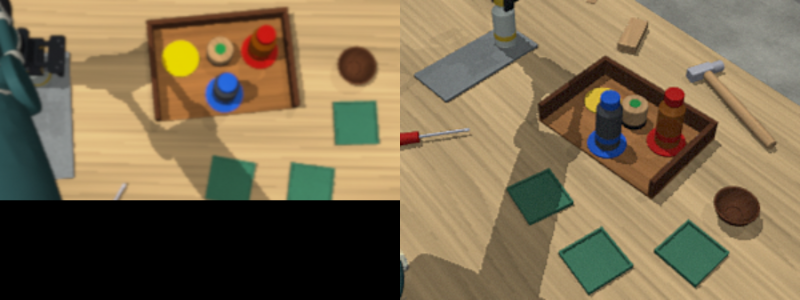

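The yellow bottle is over the far end of the board at (505,30) and still hanging, since the wrist reads -2.8 N. I'll lower it to contact.

Call:
apply_moves(
  increments="20 0.05 0 0 0; 20 0.07 0 0 0; 20 0.07 0 0 0; 20 0.07 0 0 0",
)

```text
time_s: 6.3
position: [582.4, 338.0, 135.2]
tcp_rot: [[0.002, -0.0, 1.0], [0.001, 1.0, 0.0], [-1.0, 0.001, 0.002]]
wrist_force: [-1.0, 0.8, 5.3]
gripper_width: 37.1
```

Call:
apply_moves(
  increments="20 0.05 0 0 0; 20 0.07 0 0 0; 20 0.07 0 0 0; 20 0.07 0 0 0",
)

```text
time_s: 6.7
position: [583.2, 338.2, 135.3]
tcp_rot: [[0.004, -0.0, 1.0], [0.002, 1.0, 0.0], [-1.0, 0.002, 0.004]]
wrist_force: [-2.2, -1.2, 12.9]
gripper_width: 37.3
```

Call:
apply_moves(
  increments="30 -0.07 0 0 0; 70 -0.07 0 0 0; 70 -0.07 0 0 0; 70 -0.07 0 0 0",
)

```text
time_s: 7.1
position: [581.1, 337.2, 132.7]
tcp_rot: [[-0.001, 0.0, 1.0], [-0.001, 1.0, -0.0], [-1.0, -0.001, -0.001]]
wrist_force: [0.6, -0.9, -0.1]
gripper_width: 59.0
```

Call:
apply_moves(
  increments="70 -1 0 0 0; 70 -2.4 0 0 0; 70 -3 0 0 0",
)

```text
time_s: 7.4
position: [582.9, 338.1, 227.0]
tcp_rot: [[0.004, 0.0, 1.0], [0.002, 1.0, -0.0], [-1.0, 0.002, 0.004]]
wrist_force: [0.9, 0.3, 0.7]
gripper_width: 61.7
```

Call:
apply_moves(
  increments="70 0 -1.6 -0.13 0; 70 0 -3.2 -0.27 0; 70 0 -4.8 -0.4 0; 70 0 -6.4 -0.53 0; 70 0 -8 -0.67 0",
)

```text
time_s: 7.9
position: [560.7, 95.6, 223.0]
tcp_rot: [[-0.0, -0.001, 1.0], [-0.0, 1.0, 0.001], [-1.0, -0.0, -0.0]]
wrist_force: [0.6, -1.0, 0.8]
gripper_width: 61.9
```

Call:
apply_moves(
  increments="70 0 -1.5 -0.15 0; 70 0 -3 -0.3 0; 70 0 -4.5 -0.4 0; 70 0 -5 -0.4 0; 70 0 -5 -0.4 0",
)

```text
time_s: 8.4
position: [549.2, -54.4, 223.1]
tcp_rot: [[-0.0, 0.004, 1.0], [0.0, 1.0, -0.004], [-1.0, 0.0, -0.0]]
wrist_force: [0.5, 0.7, -0.6]
gripper_width: 61.6
```

Call:
apply_moves(
  increments="70 0 0 0 0; 70 0 0 0 0; 70 0 0 0 0",
)

```text
time_s: 8.7
position: [549.5, -51.1, 223.3]
tcp_rot: [[-0.0, -0.002, 1.0], [0.0, 1.0, 0.002], [-1.0, 0.0, -0.0]]
wrist_force: [-0.5, -0.4, -0.2]
gripper_width: 61.6
```

```bash
python3 look.py g3; python3 - <<'E'
from h import *
p,d=[np.load("pics/g3_side.npz")[k] for k in "pd"];P=cloud("side",d)
for k,z in(("yellow",142),("blue",136),("red",140)):
    m=masks(p)[k]&(abs(P[...,2]-z)<5);v,u=np.nonzero(m);print(k,m.sum(),P[m].mean(0).round(1) if m.sum() else 0)
p,d=[np.load("pics/g3_top.npz")[k] for k in "pd"];P=cloud("top",d)
for k in ("yellow","red","blue"):
    m=masks(p)[k]&(abs(P[...,2]-10)<4)&(P[...,1]<150); q=np.array([ray("top",u,v,10)[:2] for v,u in np.argwhere(m)],np.float32)
    if len(q): print(k,"coaster",len(q),q.mean(0),cv2.minEnclosingCircle(q))
E
```

```text
8.8 [549.5 -51.4 223.5] 61.55108880940802
yellow 16 [575.  329.4 141.5]
blue 124 [547.4 -54.5 136.3]
red 116 [ 642.9 -127.5  140.6]
yellow coaster 173 [626.4207    62.377377] ((625.0093994140625, 42.890079498291016), 38.17215347290039)
red coaster 37 [ 845.4136  -422.19266] ((846.2792358398438, -425.7702331542969), 74.20511627197266)
blue coaster 184 [534.8692   -49.583996] ((549.56640625, -52.33555221557617), 37.67716598510742)
```

View pics/g3.png

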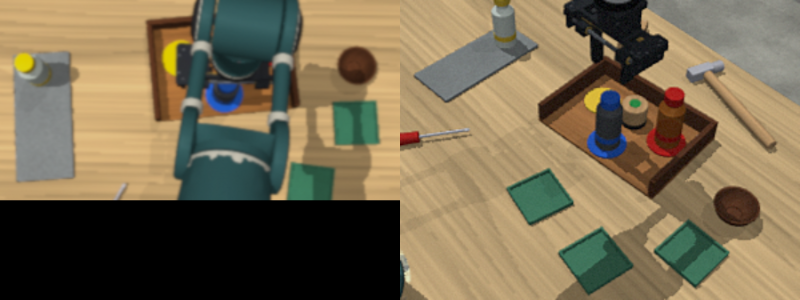

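The yellow bottle now stands upright on the board (25,65 top; 503,25 side). The blue bottle is untouched. I'll descend on it.

Call:
apply_moves(
  increments="70 1 0 0 0; 70 2 0 0 0; 70 2.8 0 0 0; 70 3.2 0 0 0; 70 3.2 0 0 0",
)

```text
time_s: 9.3
position: [548.0, -51.9, 125.5]
tcp_rot: [[-0.004, -0.001, 1.0], [0.001, 1.0, 0.001], [-1.0, 0.001, -0.004]]
wrist_force: [-0.9, 0.5, -0.1]
gripper_width: 61.9
```

Call:
apply_moves(
  increments="60 0 0 0 0; 45 0 0 0 0; 20 0 0 0 0; 20 0 0 0 0; 20 0 0 0 0",
)

```text
time_s: 9.8
position: [550.8, -52.5, 129.4]
tcp_rot: [[0.003, 0.0, 1.0], [0.0, 1.0, -0.0], [-1.0, 0.0, 0.003]]
wrist_force: [-0.1, 2.7, 6.0]
gripper_width: 43.1
```

Call:
apply_moves(
  increments="20 -0.3 0 0 0; 20 -1 0 0 0; 20 -1.9 0 0 0; 20 -2.7 0 0 0; 20 -3 0 0 0",
)

```text
time_s: 10.3
position: [550.1, -53.1, 219.7]
tcp_rot: [[0.003, 0.0, 1.0], [-0.001, 1.0, -0.0], [-1.0, -0.001, 0.003]]
wrist_force: [0.8, 0.8, -3.5]
gripper_width: 37.2
```

Call:
apply_moves(
  increments="20 0 0.4 -0.05 0; 20 0 1.3 -0.2 0; 20 0 2.4 -0.35 0; 20 0 3.5 -0.5 0; 20 0 4.7 -0.65 0",
)

```text
time_s: 10.8
position: [527.8, 89.7, 215.0]
tcp_rot: [[-0.004, 0.001, 1.0], [-0.0, 1.0, -0.001], [-1.0, -0.0, -0.004]]
wrist_force: [0.9, 0.9, -3.6]
gripper_width: 37.3
```

Call:
apply_moves(
  increments="20 0 1.2 -0.15 0; 20 0 2.4 -0.3 0; 20 0 3.6 -0.45 0; 20 0 4.8 -0.6 0; 20 0 6 -0.8 0",
)

```text
time_s: 11.3
position: [503.7, 269.8, 214.9]
tcp_rot: [[-0.004, -0.0, 1.0], [-0.002, 1.0, 0.0], [-1.0, -0.002, -0.004]]
wrist_force: [-0.4, 0.8, -4.1]
gripper_width: 37.2
```

Call:
apply_moves(
  increments="20 0 1.1 -0.15 0; 20 0 1.8 -0.25 0; 20 0 2 -0.28 0; 20 0 2 -0.28 0; 20 0.8 2 -0.28 0",
)

```text
time_s: 11.8
position: [499.3, 329.1, 195.9]
tcp_rot: [[0.005, -0.0, 1.0], [0.002, 1.0, 0.0], [-1.0, 0.002, 0.005]]
wrist_force: [1.1, 0.5, -3.1]
gripper_width: 37.2
```

Call:
apply_moves(
  increments="20 0.8 0 0 0; 20 1.6 0 0 0; 20 2.1 0 0 0; 20 2.2 0 0 0; 20 2.2 0 0 0",
)

```text
time_s: 12.3
position: [498.8, 327.2, 130.8]
tcp_rot: [[0.002, 0.001, 1.0], [-0.001, 1.0, -0.001], [-1.0, -0.001, 0.002]]
wrist_force: [-4.1, -4.3, 11.5]
gripper_width: 37.6
```

Call:
apply_moves(
  increments="20 0.05 0 0 0; 20 0.1 0 0 0; 20 0.1 0 0 0; 20 0.1 0 0 0",
)

```text
time_s: 12.7
position: [499.9, 327.5, 130.9]
tcp_rot: [[0.005, 0.0, 1.0], [-0.0, 1.0, -0.0], [-1.0, -0.0, 0.005]]
wrist_force: [-5.5, -6.5, 25.9]
gripper_width: 37.0
```

Call:
apply_moves(
  increments="20 -0.1 0 0 0; 20 -0.17 0 0 0; 20 -0.17 0 0 0; 20 -0.17 0 0 0",
)

```text
time_s: 13.1
position: [498.2, 328.0, 130.7]
tcp_rot: [[0.001, 0.0, 1.0], [-0.0, 1.0, -0.0], [-1.0, -0.0, 0.001]]
wrist_force: [-1.9, -3.0, 6.5]
gripper_width: 37.4
```

Call:
apply_moves(
  increments="45 0 0 0 0; 70 0 0 0 0; 70 0 0 0 0; 70 0 0 0 0",
)

```text
time_s: 13.5
position: [497.5, 328.4, 129.2]
tcp_rot: [[-0.0, -0.0, 1.0], [-0.0, 1.0, 0.0], [-1.0, -0.0, -0.0]]
wrist_force: [0.7, 0.3, -0.1]
gripper_width: 61.0
```

Call:
apply_moves(
  increments="70 -1 0 0 0; 70 -2.4 0 0 0; 70 -3 0 0 0; 70 -3 0 0 0",
)

```text
time_s: 13.9
position: [499.5, 329.7, 223.4]
tcp_rot: [[0.006, -0.0, 1.0], [0.004, 1.0, 0.0], [-1.0, 0.004, 0.006]]
wrist_force: [-0.0, -0.0, -0.7]
gripper_width: 61.9
```

```bash
python3 look.py g4
```

```text
14.0 [497.3 328.3 219. ] 61.54339383353285
```

View pics/g4.png

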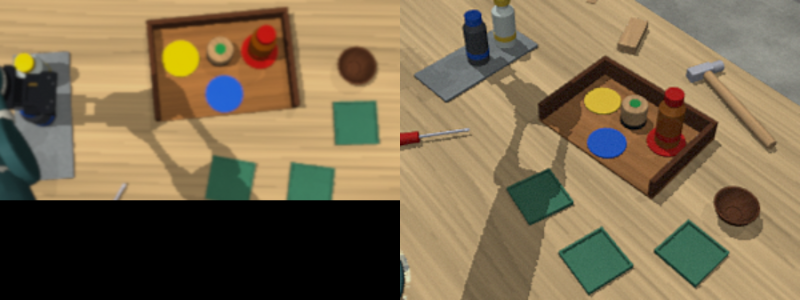

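Blue and yellow both stand on the board (475,40; 503,25 in the side view). Red is next.

Call:
apply_moves(
  increments="70 0 -1.55 0.5 0; 70 0 -3.1 1 0; 70 0 -4.6 1.5 0; 70 0 -6.1 2 0; 70 0 -7.6 2.5 0",
)

```text
time_s: 14.5
position: [571.3, 98.5, 216.6]
tcp_rot: [[-0.004, -0.0, 1.0], [-0.001, 1.0, 0.0], [-1.0, -0.001, -0.004]]
wrist_force: [-0.3, 0.1, 0.1]
gripper_width: 61.4
```

Call:
apply_moves(
  increments="70 0 -1.55 0.5 0; 70 0 -3.1 1 0; 70 0 -4.6 1.5 0; 70 0 -6.1 2 0; 70 0 -7.56 2.4 0",
)

```text
time_s: 15.0
position: [643.5, -128.2, 216.3]
tcp_rot: [[-0.004, 0.0, 1.0], [0.001, 1.0, -0.0], [-1.0, 0.001, -0.004]]
wrist_force: [0.6, 0.2, -0.0]
gripper_width: 61.7
```

Call:
apply_moves(
  increments="70 0 0 0 0; 70 0 0 0 0; 70 0 0 0 0; 70 0 0 0 0",
)

```text
time_s: 15.4
position: [643.8, -124.8, 218.6]
tcp_rot: [[-0.002, -0.002, 1.0], [0.001, 1.0, 0.002], [-1.0, 0.001, -0.002]]
wrist_force: [-0.3, -0.0, 0.6]
gripper_width: 61.8
```

Call:
apply_moves(
  increments="70 1 -0.03 0.02 0; 70 2 -0.03 0.02 0; 70 2.6 -0.03 0.02 0; 70 2.93 -0.03 0.02 0; 70 2.93 -0.03 0.02 0",
)

```text
time_s: 15.9
position: [643.9, -125.9, 130.0]
tcp_rot: [[-0.003, -0.001, 1.0], [0.001, 1.0, 0.001], [-1.0, 0.001, -0.003]]
wrist_force: [0.2, -0.2, -0.1]
gripper_width: 61.9
```

Call:
apply_moves(
  increments="60 0 0 0 0; 45 0 0 0 0; 20 0 0 0 0; 20 0 0 0 0; 20 0 0 0 0",
)

```text
time_s: 16.4
position: [646.1, -127.4, 133.2]
tcp_rot: [[0.003, 0.0, 1.0], [-0.0, 1.0, -0.0], [-1.0, -0.0, 0.003]]
wrist_force: [-0.0, 0.4, 5.2]
gripper_width: 37.3
```

Call:
apply_moves(
  increments="20 0 0 0 0; 20 0 0 0 0",
)

```text
time_s: 16.6
position: [646.1, -127.4, 133.2]
tcp_rot: [[0.002, 0.0, 1.0], [-0.0, 1.0, -0.0], [-1.0, -0.0, 0.002]]
wrist_force: [-0.7, 0.5, 6.4]
gripper_width: 37.1
```

Call:
apply_moves(
  increments="20 -0.3 0 0 0; 20 -1 0 0 0; 20 -1.9 0 0 0; 20 -2.7 0 0 0; 20 -3 0 0 0",
)

```text
time_s: 17.1
position: [645.8, -127.8, 224.0]
tcp_rot: [[0.003, 0.0, 1.0], [-0.001, 1.0, -0.0], [-1.0, -0.001, 0.003]]
wrist_force: [1.2, -1.2, -3.3]
gripper_width: 37.0
```

Call:
apply_moves(
  increments="20 0 0.35 -0.2 0; 20 0 1.2 -0.6 0; 20 0 2.3 -1.2 0; 20 0 3.4 -1.8 0; 20 0 4.5 -2.35 0",
)

```text
time_s: 17.6
position: [571.5, 9.2, 218.9]
tcp_rot: [[-0.005, 0.001, 1.0], [0.0, 1.0, -0.001], [-1.0, 0.0, -0.005]]
wrist_force: [0.9, 0.3, -3.0]
gripper_width: 37.5
```

Call:
apply_moves(
  increments="20 0 1.1 -0.55 0; 20 0 2.2 -1.1 0; 20 0 3.3 -1.7 0; 20 0 4.4 -2.25 0; 20 0 5.5 -2.8 0",
)

```text
time_s: 18.1
position: [487.5, 173.7, 219.2]
tcp_rot: [[-0.004, -0.0, 1.0], [-0.001, 1.0, 0.0], [-1.0, -0.001, -0.004]]
wrist_force: [0.7, -0.3, -3.3]
gripper_width: 37.1
```

Call:
apply_moves(
  increments="20 0 1.1 -0.55 0; 20 0 2.2 -1.1 0; 20 0 3.3 -1.7 0; 20 0 4.4 -2.3 0; 20 0 4.97 -2.6 0",
)

```text
time_s: 18.6
position: [408.9, 323.2, 219.3]
tcp_rot: [[-0.004, -0.002, 1.0], [-0.002, 1.0, 0.002], [-1.0, -0.001, -0.004]]
wrist_force: [-0.3, 0.0, -3.7]
gripper_width: 37.1
```

Call:
apply_moves(
  increments="20 0 0 0 0; 20 0 0 0 0; 20 0.8 0 0 0; 20 1.6 0 0 0; 20 2.2 0 0 0",
)

```text
time_s: 19.1
position: [412.0, 319.9, 153.5]
tcp_rot: [[-0.002, 0.001, 1.0], [-0.002, 1.0, -0.001], [-1.0, -0.002, -0.002]]
wrist_force: [-0.4, -0.7, -3.4]
gripper_width: 37.3
```

Call:
apply_moves(
  increments="20 0.4 0 0 0; 20 0.65 0 0 0; 20 0.75 0 0 0; 20 0.75 0 0 0; 20 0.75 0 0 0",
)

```text
time_s: 19.6
position: [413.3, 322.1, 134.1]
tcp_rot: [[0.001, 0.0, 1.0], [0.001, 1.0, -0.0], [-1.0, 0.001, 0.001]]
wrist_force: [0.3, 0.5, -2.9]
gripper_width: 37.2
```

Call:
apply_moves(
  increments="20 0.06 0 0 0; 20 0.11 0 0 0; 20 0.11 0 0 0; 20 0.11 0 0 0",
)

```text
time_s: 20.0
position: [413.5, 322.5, 131.2]
tcp_rot: [[0.002, -0.0, 1.0], [0.001, 1.0, 0.0], [-1.0, 0.001, 0.002]]
wrist_force: [-0.8, 0.1, 3.9]
gripper_width: 36.8
```

Call:
apply_moves(
  increments="20 0 0 0 0; 45 0 0 0 0; 70 0 0 0 0; 70 0 0 0 0; 70 0 0 0 0",
)

```text
time_s: 20.5
position: [412.2, 321.4, 129.3]
tcp_rot: [[-0.001, 0.0, 1.0], [-0.001, 1.0, -0.0], [-1.0, -0.001, -0.001]]
wrist_force: [-0.7, 0.5, 0.2]
gripper_width: 61.1
```

Call:
apply_moves(
  increments="70 -1 0 0 0; 70 -2.4 0 0 0; 70 -3 0 0 0; 70 -3 -1.5 0.5 0; 70 -3 -3 1 0",
)

```text
time_s: 21.0
position: [443.1, 231.9, 221.0]
tcp_rot: [[0.002, -0.004, 1.0], [0.001, 1.0, 0.004], [-1.0, 0.001, 0.002]]
wrist_force: [-0.0, -0.3, -0.2]
gripper_width: 61.8
```

Call:
apply_moves(
  increments="80 0 -1 0.5 0; 80 0 -2.4 1 0; 80 0 -3.8 1.7 0; 80 0 -5 2.4 0; 80 0 -5.2 2.6 0",
)

```text
time_s: 21.5
position: [521.9, 72.2, 219.8]
tcp_rot: [[0.0, 0.004, 1.0], [-0.001, 1.0, -0.004], [-1.0, -0.001, 0.0]]
wrist_force: [-0.1, 0.5, -0.9]
gripper_width: 70.4
```

```bash
python3 look.py g5;  python3 - <<'E'
from h import *
for n in("top","side"):
  p,d=[np.load(f"pics/g5_{n}.npz")[k] for k in "pd"];P=cloud(n,d);M=masks(p)
  for k,z,zb in(("yellow",144,142),("blue",136,134),("red",140,138)):
    m=M[k]&(abs(P[...,2]-zb)<4)&(P[...,1]>200);
    if m.sum(): v,u=np.nonzero(m);print(n,k,"cap",m.sum(),P[m].mean(0).round(1),ray(n,u.mean(),v.mean(),zb).round(1))
    m=M[k]&(abs(P[...,2]-10)<5)&(abs(P[...,1]+47)<150)&(P[...,0]<720);q=np.array([ray(n,u,v,10)[:2] for v,u in np.argwhere(m)],np.float32)
    if len(q): print(n,k,"coaster",len(q),q.mean(0),cv2.minEnclosingCircle(q))
  m=M["green"]&(abs(P[...,2]-57)<5)&(P[...,0]>580);
  if m.sum(): v,u=np.nonzero(m);print(n,"dot",m.sum(),ray(n,u.mean(),v.mean(),56).round(1))
E
```

```text
21.6 [521.   74.7 219.5] 70.30193900118606
top yellow cap 141 [582.  335.5 142.9] [582.2 335.8 142. ]
top blue cap 158 [498.6 324.8 134.5] [498.7 324.9 134. ]
top blue coaster 440 [548.7915   -57.615143] ((549.7098999023438, -52.23084259033203), 37.837120056152344)
top red cap 153 [414.4 320.4 138.6] [414.4 320.6 138. ]
top red coaster 520 [ 644.17126 -127.15696] ((644.25146484375, -127.00035095214844), 38.84516525268555)
top dot 30 [636.1 -40.8  56. ]
side yellow cap 8 [571.2 331.6 142.4] [571.5 332.  142. ]
side yellow coaster 25 [604.51685   33.576538] ((621.6727294921875, 41.01249694824219), 39.110599517822266)
side blue cap 78 [495.5 323.6 134.7] [495.9 324.4 134. ]
side blue coaster 505 [547.46045 -52.95738] ((548.0010375976562, -52.82057189941406), 39.783447265625)
side red cap 80 [410.7 320.4 138.7] [411.1 321.2 138. ]
side red coaster 486 [ 641.3832  -125.69163] ((641.5557861328125, -125.44706726074219), 39.664794921875)
side dot 31 [635.5 -39.5  56. ]
```

View pics/g5.png

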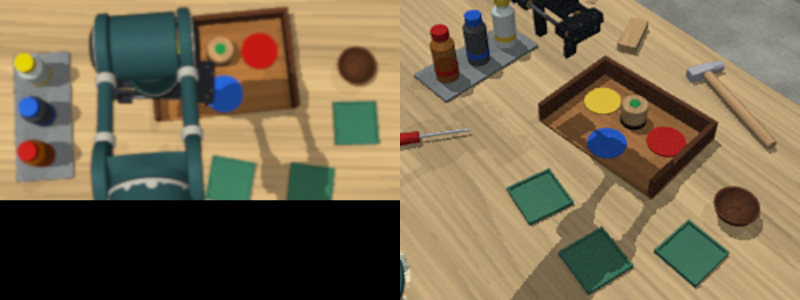

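All three bottles stand on the board (30–35, 65/110/155 in the top view), and the puck is clear at (220,50). I'll fetch it now.

Call:
apply_moves(
  increments="80 0 -1 1 0; 80 0 -2.1 2.1 0; 80 0 -3.2 3.2 0; 80 0 -3.83 3.82 0; 80 0 -3.83 3.82 0",
)

```text
time_s: 22.1
position: [636.7, -39.6, 219.4]
tcp_rot: [[0.0, 0.001, 1.0], [-0.0, 1.0, -0.001], [-1.0, -0.0, 0.0]]
wrist_force: [0.1, 0.4, -0.8]
gripper_width: 70.4
```

Call:
apply_moves(
  increments="80 0 0 0 0; 80 1 0 0 0; 80 2.2 0 0 0; 80 3.3 0 0 0; 80 3.8 0 0 0",
)

```text
time_s: 22.6
position: [631.5, -36.6, 102.4]
tcp_rot: [[-0.006, -0.002, 1.0], [0.001, 1.0, 0.002], [-1.0, 0.001, -0.006]]
wrist_force: [-0.3, 0.5, 0.4]
gripper_width: 70.5
```

Call:
apply_moves(
  increments="80 0 0 0 0; 80 0 0 0 0",
)

```text
time_s: 22.8
position: [635.4, -38.2, 107.0]
tcp_rot: [[0.001, -0.001, 1.0], [0.0, 1.0, 0.001], [-1.0, 0.0, 0.001]]
wrist_force: [-0.9, 0.3, 0.3]
gripper_width: 70.7
```

```bash
python3 look.py g6
```

```text
22.9 [636.7 -38.8 108.3] 70.3062062533594
```

View pics/g6.png

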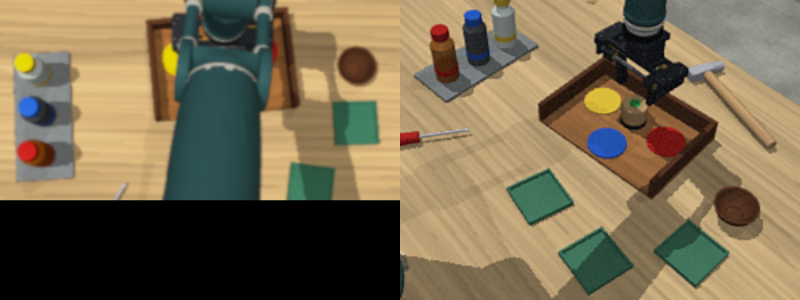

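The jaws are centred above the puck (635,115). I'll descend on it.

Call:
apply_moves(
  increments="80 0.7 -0.04 0 0; 80 1.4 -0.04 0 0; 80 1.9 -0.04 0 0; 80 2.07 -0.04 0 0; 80 2.07 -0.04 0 0",
)

```text
time_s: 23.4
position: [635.1, -40.3, 43.6]
tcp_rot: [[-0.001, 0.0, 1.0], [0.0, 1.0, -0.0], [-1.0, 0.0, -0.001]]
wrist_force: [-0.1, -0.3, -0.7]
gripper_width: 70.3
```

Call:
apply_moves(
  increments="70 0 0 0 0; 50 0 0 0 0; 40 0 0 0 0; 40 0 0 0 0; 40 0 0 0 0",
  force=20,
)

```text
time_s: 23.9
position: [636.2, -40.4, 45.1]
tcp_rot: [[0.002, 0.0, 1.0], [-0.0, 1.0, -0.0], [-1.0, -0.0, 0.002]]
wrist_force: [0.3, -0.2, 5.8]
gripper_width: 55.8
```

Call:
apply_moves(
  increments="40 -0.3 0 0 0; 40 -1 0 0 0; 40 -1.9 0 0 0; 40 -2.6 0 0 0; 40 -3 0 0 0",
)

```text
time_s: 24.4
position: [635.7, -40.4, 135.8]
tcp_rot: [[0.002, -0.0, 1.0], [-0.0, 1.0, 0.0], [-1.0, -0.0, 0.002]]
wrist_force: [0.1, -0.4, -1.0]
gripper_width: 55.2
```

Call:
apply_moves(
  increments="40 0 -1 -0.5 0; 40 0 -2.2 -1.1 0; 40 0 -3.4 -1.7 0; 40 0 -4.6 -2.3 0; 40 0 -5.8 -2.9 0",
)

```text
time_s: 24.9
position: [546.6, -215.2, 133.1]
tcp_rot: [[-0.002, -0.0, 1.0], [0.001, 1.0, 0.0], [-1.0, 0.001, -0.002]]
wrist_force: [0.7, -0.9, -0.9]
gripper_width: 55.6
```

Call:
apply_moves(
  increments="40 0 -1.2 -0.6 0; 40 0 -2.4 -1.2 0; 40 0 -3.4 -1.7 0; 40 0 -3.86 -1.85 0; 40 0 -3.86 -1.85 0",
)

```text
time_s: 25.4
position: [491.8, -331.4, 133.4]
tcp_rot: [[-0.001, 0.003, 1.0], [0.0, 1.0, -0.003], [-1.0, 0.0, -0.001]]
wrist_force: [0.4, -0.0, -1.8]
gripper_width: 55.8
```

Call:
apply_moves(
  increments="40 0 0 0 0; 40 0 0 0 0; 40 0.8 0 0 0; 40 1.6 0 0 0; 40 2 0 0 0",
)

```text
time_s: 25.9
position: [492.3, -327.8, 71.7]
tcp_rot: [[-0.003, -0.002, 1.0], [0.002, 1.0, 0.002], [-1.0, 0.002, -0.003]]
wrist_force: [0.6, 0.7, -0.7]
gripper_width: 55.2
```

Call:
apply_moves(
  increments="40 0.2 0 0 0; 40 0.4 0 0 0; 40 0.4 0 0 0; 40 0.4 0 0 0",
)

```text
time_s: 26.3
position: [493.3, -330.4, 62.6]
tcp_rot: [[0.001, -0.0, 1.0], [-0.001, 1.0, 0.0], [-1.0, -0.001, 0.001]]
wrist_force: [0.8, -0.4, -1.4]
gripper_width: 55.6
```

```bash
python3 look.py g7
```

```text
26.4 [ 493.3 -330.6   62.7] 55.386255056505235
```

View pics/g7.png

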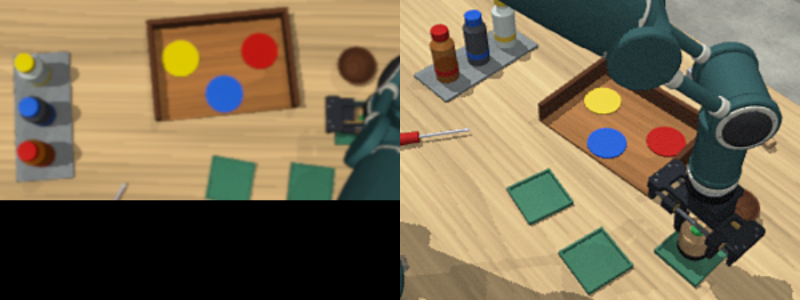

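The puck is over the right-hand tray (695,240), with the bowl behind it untouched. I'll lower it about 20 mm to contact.

Call:
apply_moves(
  increments="40 0.3 0 0 0; 40 0.5 0 0 0; 40 0.6 0 0 0; 40 0.6 0 0 0",
)

```text
time_s: 26.8
position: [492.3, -330.0, 43.3]
tcp_rot: [[-0.001, 0.0, 1.0], [0.001, 1.0, -0.0], [-1.0, 0.001, -0.001]]
wrist_force: [0.3, -0.3, -1.1]
gripper_width: 55.1
```

Call:
apply_moves(
  increments="40 0.05 0 0 0; 40 0.09 0 0 0; 40 0.09 0 0 0",
)

```text
time_s: 27.1
position: [492.6, -330.1, 42.9]
tcp_rot: [[-0.001, -0.0, 1.0], [0.0, 1.0, 0.0], [-1.0, 0.0, -0.001]]
wrist_force: [-4.8, 2.6, 12.3]
gripper_width: 55.5
```

Call:
apply_moves(
  increments="40 -0.05 0 0 0; 60 -0.05 0 0 0; 80 -0.05 0 0 0; 80 -0.05 0 0 0; 80 -0.05 0 0 0",
)

```text
time_s: 27.6
position: [492.7, -330.1, 42.3]
tcp_rot: [[-0.0, -0.0, 1.0], [0.0, 1.0, 0.0], [-1.0, 0.0, -0.0]]
wrist_force: [-0.2, -0.3, 0.9]
gripper_width: 70.3
```

Call:
apply_moves(
  increments="80 -1 0 0 0; 80 -2.4 0 0 0; 80 -4 0 0 0; 80 -5.5 0 0 0; 80 -6 0 0 0",
)

```text
time_s: 28.1
position: [495.1, -331.8, 228.7]
tcp_rot: [[0.008, -0.0, 1.0], [-0.006, 1.0, 0.0], [-1.0, -0.006, 0.008]]
wrist_force: [0.6, 0.6, 0.3]
gripper_width: 70.4
```

Call:
apply_moves(
  increments="70 0 1.5 -0.3 0; 70 0 3 -0.6 0; 70 0 4.5 -0.9 0; 70 0 6 -1.2 0; 70 0 7.5 -1.3 0",
)

```text
time_s: 28.6
position: [452.1, -103.4, 221.3]
tcp_rot: [[-0.002, 0.001, 1.0], [0.001, 1.0, -0.001], [-1.0, 0.001, -0.002]]
wrist_force: [0.4, -1.1, 0.4]
gripper_width: 61.5
```

```bash
python3 look.py g8;  python3 - <<'E'
from h import *
for n in("top","side"):
  p,d=[np.load(f"pics/g8_{n}.npz")[k] for k in "pd"];P=cloud(n,d);M=masks(p)
  m=(abs(P[...,2]-54)<6)&(abs(P[...,0]-493)<45)&(abs(P[...,1]+330)<45)
  v,u=np.nonzero(m);print(n,"puck top",m.sum(),P[m].mean(0),ray(n,u.mean(),v.mean(),54))
  for k,zb in(("yellow",142),("blue",134),("red",138)):
    m=M[k]&(abs(P[...,2]-zb)<4)&(P[...,1]>200);
    if m.sum(): v,u=np.nonzero(m);print(n,k,"cap",m.sum(),ray(n,u.mean(),v.mean(),zb).round(1))
    m=M[k]&(abs(P[...,2]-10)<5)&(abs(P[...,1]+47)<150)&(P[...,0]<720)&(P[...,0]>500);q=np.array([ray(n,u,v,10)[:2] for v,u in np.argwhere(m)],np.float32)
    if len(q): print(n,k,"coaster",len(q),q.mean(0),cv2.minEnclosingCircle(q))
E
```

```text
28.7 [ 452.1 -100.7  221.2] 61.698318693765074
top puck top 319 [ 491.68702766 -330.68954738   54.61659589] [ 491.73996049 -330.86603436   54.        ]
top yellow cap 141 [582.1 336.2 142. ]
top yellow coaster 528 [624.7194    41.523773] ((624.9717407226562, 41.9969596862793), 38.91637420654297)
top blue cap 159 [498.8 324.8 134. ]
top blue coaster 363 [556.51355  -47.658268] ((553.7444458007812, -48.92140197753906), 36.795860290527344)
top red cap 150 [414.3 320.3 138. ]
top red coaster 424 [ 649.6449  -127.53443] ((644.2296142578125, -127.35490417480469), 38.573543548583984)
side puck top 427 [ 487.54823606 -331.32849962   54.46837096] [ 487.73752324 -331.27608955   54.        ]
side yellow cap 11 [578.2 336.1 142. ]
side yellow coaster 13 [590.00354   52.723106] ((595.2620849609375, 52.79241180419922), 22.848237991333008)
side blue cap 84 [494.7 322.8 134. ]
side blue coaster 502 [547.49744 -53.29817] ((548.259033203125, -53.31197738647461), 39.868465423583984)
side red cap 82 [411.4 320.7 138. ]
side red coaster 489 [ 641.56354 -126.20807] ((642.233642578125, -127.2178726196289), 40.22517013549805)
```

View pics/g8.png

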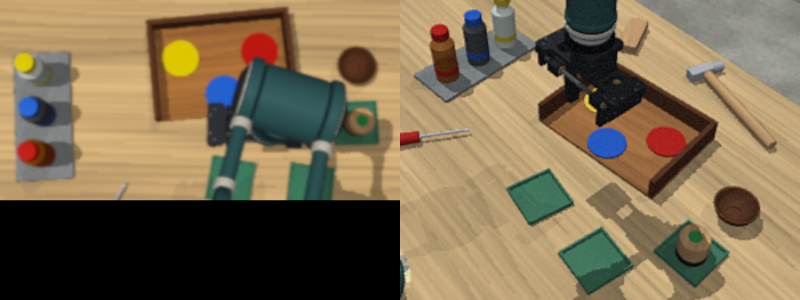

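The puck stands in the right tray (692,245), on its floor (top at 54.5 mm) and about 1 mm off centre. All the bottles are still on the board. I'll return red first.

Call:
apply_moves(
  increments="70 0 1.5 -0.15 0; 70 0 3.1 -0.3 0; 70 0 4.7 -0.45 0; 70 0 6.2 -0.6 0; 70 0 7.8 -0.75 0",
)

```text
time_s: 29.2
position: [431.0, 129.7, 221.9]
tcp_rot: [[-0.0, 0.001, 1.0], [-0.001, 1.0, -0.001], [-1.0, -0.001, -0.0]]
wrist_force: [1.8, 0.3, 0.7]
gripper_width: 61.7
```

Call:
apply_moves(
  increments="70 0 1.5 -0.15 0; 70 0 3 -0.3 0; 70 0 4.5 -0.45 0; 70 0 5.8 -0.55 0; 70 0 6.4 -0.58 0",
)

```text
time_s: 29.7
position: [413.7, 323.1, 221.7]
tcp_rot: [[-0.001, -0.002, 1.0], [-0.0, 1.0, 0.002], [-1.0, -0.0, -0.001]]
wrist_force: [0.8, -0.4, 0.4]
gripper_width: 61.7
```

Call:
apply_moves(
  increments="70 0 0 0 0; 70 0 0 0 0; 70 0 0 0 0; 70 0 0 0 0; 70 0 0 0 0",
)

```text
time_s: 30.2
position: [414.1, 319.7, 222.7]
tcp_rot: [[0.0, 0.002, 1.0], [-0.0, 1.0, -0.002], [-1.0, -0.0, 0.0]]
wrist_force: [0.2, -0.3, 0.3]
gripper_width: 61.5
```

Call:
apply_moves(
  increments="70 0 0 0 0",
)

```text
time_s: 30.3
position: [414.1, 320.1, 222.8]
tcp_rot: [[0.0, 0.001, 1.0], [0.0, 1.0, -0.001], [-1.0, 0.0, 0.0]]
wrist_force: [0.2, -0.4, 0.5]
gripper_width: 61.6
```

Call:
apply_moves(
  increments="70 1 0.03 0 0; 70 2 0.03 0 0; 70 2.7 0.03 0 0; 70 3.05 0.03 0 0; 70 3.05 0.03 0 0",
)

```text
time_s: 30.8
position: [412.9, 320.9, 129.6]
tcp_rot: [[-0.003, 0.0, 1.0], [-0.002, 1.0, -0.0], [-1.0, -0.002, -0.003]]
wrist_force: [-0.8, 0.3, -0.1]
gripper_width: 61.7
```

Call:
apply_moves(
  increments="60 0 0 0 0; 45 0 0 0 0; 20 0 0 0 0; 20 0 0 0 0; 20 0 0 0 0",
  force=25,
)

```text
time_s: 31.3
position: [414.7, 322.6, 132.5]
tcp_rot: [[0.002, 0.0, 1.0], [0.002, 1.0, -0.0], [-1.0, 0.002, 0.002]]
wrist_force: [-0.4, 0.9, 4.2]
gripper_width: 36.9
```

Call:
apply_moves(
  increments="20 0 0 0 0; 20 0 0 0 0; 20 0 0 0 0",
)

```text
time_s: 31.6
position: [414.7, 322.6, 132.5]
tcp_rot: [[0.002, -0.0, 1.0], [0.002, 1.0, 0.0], [-1.0, 0.002, 0.002]]
wrist_force: [0.3, 0.5, 5.1]
gripper_width: 37.1
```

Call:
apply_moves(
  increments="20 -0.3 0 0 0; 20 -1 0 0 0; 20 -1.9 0 0 0; 20 -2.7 0 0 0; 20 -3 0 0 0",
)

```text
time_s: 32.1
position: [414.3, 322.0, 223.1]
tcp_rot: [[0.002, -0.0, 1.0], [0.001, 1.0, 0.0], [-1.0, 0.001, 0.002]]
wrist_force: [0.8, -0.3, -3.3]
gripper_width: 37.1
```

Call:
apply_moves(
  increments="20 0 -0.35 0.2 0; 20 0 -1.2 0.6 0; 20 0 -2.3 1.2 0; 20 0 -3.4 1.8 0; 20 0 -4.5 2.35 0",
)

```text
time_s: 32.6
position: [483.6, 184.3, 218.7]
tcp_rot: [[-0.003, -0.0, 1.0], [-0.002, 1.0, 0.0], [-1.0, -0.002, -0.003]]
wrist_force: [0.3, 0.2, -3.6]
gripper_width: 36.9
```

Call:
apply_moves(
  increments="20 0 -1.1 0.55 0; 20 0 -2.2 1.1 0; 20 0 -3.3 1.7 0; 20 0 -4.4 2.25 0; 20 0 -5.5 2.8 0",
)

```text
time_s: 33.1
position: [567.2, 19.3, 218.5]
tcp_rot: [[-0.004, 0.0, 1.0], [-0.0, 1.0, -0.0], [-1.0, -0.0, -0.004]]
wrist_force: [0.5, 0.4, -2.4]
gripper_width: 37.2
```

Call:
apply_moves(
  increments="20 0 -1.1 0.55 0; 20 0 -2.2 1.1 0; 20 0 -3.3 1.7 0; 20 0 -4.4 2.2 0; 20 0 -4.93 2.5 0",
)

```text
time_s: 33.6
position: [642.5, -129.7, 218.2]
tcp_rot: [[-0.004, 0.002, 1.0], [-0.0, 1.0, -0.002], [-1.0, -0.0, -0.004]]
wrist_force: [-0.2, -0.1, -3.0]
gripper_width: 37.0
```

Call:
apply_moves(
  increments="20 0 0 0 0; 20 0 0 0 0; 20 0.8 0 0 0; 20 1.6 0 0 0; 20 2.2 0 0 0",
)

```text
time_s: 34.1
position: [641.6, -124.2, 153.1]
tcp_rot: [[-0.003, -0.002, 1.0], [0.001, 1.0, 0.002], [-1.0, 0.001, -0.003]]
wrist_force: [-0.8, 0.1, -2.7]
gripper_width: 37.0
```

Call:
apply_moves(
  increments="20 0.3 0 0 0; 20 0.55 0 0 0; 20 0.65 0 0 0; 20 0.65 0 0 0; 20 0.65 0 0 0",
)

```text
time_s: 34.6
position: [644.0, -126.2, 136.7]
tcp_rot: [[0.002, -0.0, 1.0], [-0.0, 1.0, 0.0], [-1.0, -0.0, 0.002]]
wrist_force: [-0.3, 0.4, -3.3]
gripper_width: 37.2
```

```bash
python3 look.py g9
```

```text
34.7 [ 644.  -126.3  136.7] 37.13228284779547
```

View pics/g9.png

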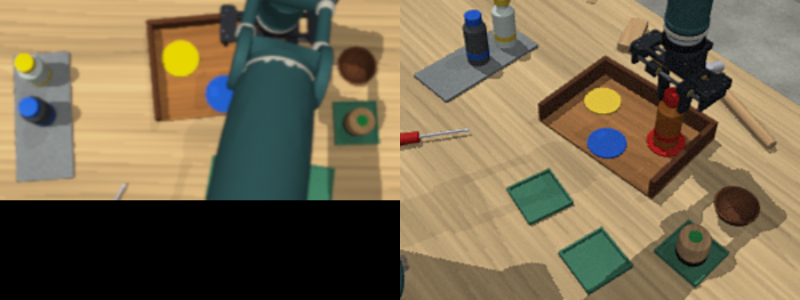

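Red hangs centred over its coaster (667,125). I'll lower the last 2–3 mm and release.

Call:
apply_moves(
  increments="20 0.06 0 0 0; 20 0.1 0 0 0; 20 0.1 0 0 0; 20 0.1 0 0 0",
)

```text
time_s: 35.1
position: [644.5, -126.3, 134.5]
tcp_rot: [[0.003, 0.0, 1.0], [-0.0, 1.0, -0.0], [-1.0, -0.0, 0.003]]
wrist_force: [-0.4, 1.6, 5.8]
gripper_width: 36.8
```

Call:
apply_moves(
  increments="20 0 0 0 0; 45 0 0 0 0; 70 0 0 0 0; 70 0 0 0 0; 70 0 0 0 0",
)

```text
time_s: 35.6
position: [642.9, -126.2, 132.1]
tcp_rot: [[-0.001, 0.0, 1.0], [0.0, 1.0, -0.0], [-1.0, 0.0, -0.001]]
wrist_force: [-0.1, 0.1, 0.3]
gripper_width: 60.9
```

Call:
apply_moves(
  increments="70 -1 0 0 0; 70 -2.3 0 0 0; 70 -3 0 0 0; 70 -3 0 0 0",
)

```text
time_s: 36.0
position: [645.7, -126.8, 227.1]
tcp_rot: [[0.008, 0.0, 1.0], [-0.002, 1.0, -0.0], [-1.0, -0.002, 0.008]]
wrist_force: [0.4, 0.4, 1.4]
gripper_width: 61.4
```

Call:
apply_moves(
  increments="70 0 1.5 -0.5 0; 70 0 3 -1 0; 70 0 4.5 -1.5 0; 70 0 6 -2 0; 70 0 7.5 -2.4 0",
)

```text
time_s: 36.5
position: [569.2, 100.2, 220.3]
tcp_rot: [[-0.003, 0.0, 1.0], [-0.0, 1.0, -0.0], [-1.0, -0.0, -0.003]]
wrist_force: [1.2, 0.4, -0.1]
gripper_width: 61.9
```

Call:
apply_moves(
  increments="70 0 1.5 -0.5 0; 70 0 3 -1 0; 70 0 4.5 -1.5 0; 70 0 6 -2 0; 70 0 7.5 -2.44 0",
)

```text
time_s: 37.0
position: [496.2, 325.0, 220.3]
tcp_rot: [[-0.003, -0.0, 1.0], [-0.002, 1.0, 0.0], [-1.0, -0.002, -0.003]]
wrist_force: [1.2, -0.4, -0.5]
gripper_width: 62.0
```

Call:
apply_moves(
  increments="70 0 0.1 0 0; 70 0 0.1 0 0; 70 0 0.1 0 0; 70 0 0.1 0 0; 70 0 0.1 0 0",
)

```text
time_s: 37.5
position: [498.6, 325.4, 222.4]
tcp_rot: [[-0.0, 0.002, 1.0], [-0.0, 1.0, -0.002], [-1.0, -0.0, -0.0]]
wrist_force: [-0.3, -0.5, 0.5]
gripper_width: 61.6
```

```bash
python3 look.py g10; python3 - <<'E'
from h import *
for n in("top","side"):
  p,d=[np.load(f"pics/g10_{n}.npz")[k] for k in "pd"];P=cloud(n,d);M=masks(p)
  for k,zb in(("yellow",142),("blue",134),("red",140)):
    m=M[k]&(abs(P[...,2]-zb)<4);
    if m.sum(): v,u=np.nonzero(m);print(n,k,"cap",m.sum(),ray(n,u.mean(),v.mean(),zb).round(1))
    m=M[k]&(abs(P[...,2]-10)<5)&(abs(P[...,1]+47)<150)&(P[...,0]<720)&(P[...,0]>500);q=np.array([ray(n,u,v,10)[:2] for v,u in np.argwhere(m)],np.float32)
    if len(q): print(n,k,"coaster",len(q),cv2.minEnclosingCircle(q))
E
```

```text
37.6 [498.6 325.8 222.6] 61.947100754924605
top yellow cap 131 [582.8 335.9 142. ]
top yellow coaster 535 ((624.9717407226562, 41.9969596862793), 38.91637420654297)
top blue cap 13 [486.6 332.7 134. ]
top blue coaster 522 ((549.7098999023438, -52.23084259033203), 37.837120056152344)
top red cap 137 [ 642.9 -125.9  140. ]
top red coaster 191 ((643.6688842773438, -126.88394927978516), 38.65564727783203)
side yellow cap 10 [573.9 329.4 142. ]
side yellow coaster 33 ((622.4410400390625, 41.9736328125), 39.5487174987793)
side blue cap 78 [495.4 323.7 134. ]
side blue coaster 504 ((548.1737060546875, -53.141815185546875), 39.82600021362305)
side red cap 119 [ 640.3 -126.4  140. ]
side red coaster 194 ((641.7979736328125, -126.21117401123047), 39.04604721069336)
```

View pics/g10.png

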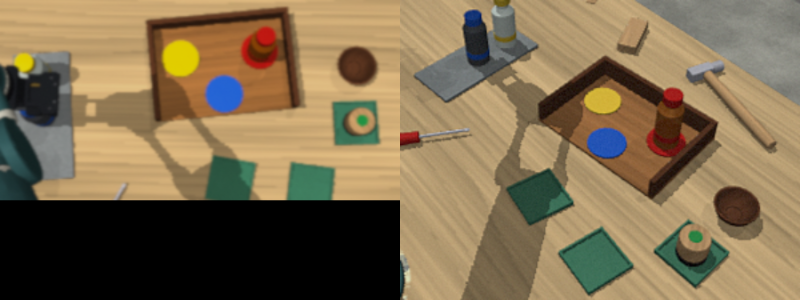

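Red stands on its coaster, about 1.5 mm off centre. Blue is next.

Call:
apply_moves(
  increments="70 1 0 0 0; 70 2 0 0 0; 70 2.8 0 0 0; 70 3.2 0 0 0; 70 3.2 0 0 0",
)

```text
time_s: 38.1
position: [497.0, 325.7, 124.6]
tcp_rot: [[-0.003, 0.001, 1.0], [-0.002, 1.0, -0.001], [-1.0, -0.002, -0.003]]
wrist_force: [-0.3, -1.0, -0.8]
gripper_width: 61.6
```

Call:
apply_moves(
  increments="60 0 0 0 0; 45 0 0 0 0; 20 0 0 0 0; 20 0 0 0 0; 20 0 0 0 0",
)

```text
time_s: 38.6
position: [499.3, 327.4, 128.4]
tcp_rot: [[0.003, -0.0, 1.0], [0.001, 1.0, 0.0], [-1.0, 0.001, 0.003]]
wrist_force: [1.0, -1.0, 5.5]
gripper_width: 40.7
```

Call:
apply_moves(
  increments="20 0 0 0 0; 20 0 0 0 0; 20 0 0 0 0",
)

```text
time_s: 38.9
position: [499.2, 327.4, 128.3]
tcp_rot: [[0.003, -0.0, 1.0], [0.001, 1.0, 0.0], [-1.0, 0.001, 0.003]]
wrist_force: [0.6, -2.1, 5.3]
gripper_width: 41.0
```

Call:
apply_moves(
  increments="20 -0.3 0 0 0; 20 -1 0 0 0; 20 -1.9 0 0 0; 20 -2.7 0 0 0; 20 -3 0 0 0",
)

```text
time_s: 39.4
position: [498.6, 327.4, 218.7]
tcp_rot: [[0.002, -0.0, 1.0], [0.001, 1.0, 0.0], [-1.0, 0.001, 0.002]]
wrist_force: [0.4, 0.2, -3.6]
gripper_width: 37.0
```

Call:
apply_moves(
  increments="20 0 -0.4 0.05 0; 20 0 -1.3 0.2 0; 20 0 -2.4 0.35 0; 20 0 -3.5 0.5 0; 20 0 -4.6 0.6 0",
)

```text
time_s: 39.9
position: [514.6, 186.5, 214.0]
tcp_rot: [[-0.004, -0.0, 1.0], [-0.002, 1.0, 0.0], [-1.0, -0.002, -0.004]]
wrist_force: [0.6, 0.1, -3.4]
gripper_width: 36.9
```

Call:
apply_moves(
  increments="20 0 -1.2 0.15 0; 20 0 -2.4 0.3 0; 20 0 -3.6 0.45 0; 20 0 -4.8 0.6 0; 20 0 -6 0.8 0",
)

```text
time_s: 40.4
position: [538.0, 6.8, 214.0]
tcp_rot: [[-0.005, 0.0, 1.0], [-0.0, 1.0, -0.0], [-1.0, -0.0, -0.005]]
wrist_force: [-0.5, -0.4, -3.6]
gripper_width: 37.2
```

Call:
apply_moves(
  increments="20 0 -1 0.15 0; 20 0 -1.7 0.25 0; 20 0 -2.02 0.29 0; 20 0 -2.02 0.29 0; 20 0.8 -2.02 0.29 0",
)

```text
time_s: 40.9
position: [550.9, -51.7, 195.1]
tcp_rot: [[0.006, 0.001, 1.0], [-0.0, 1.0, -0.001], [-1.0, -0.0, 0.006]]
wrist_force: [1.3, -0.1, -4.4]
gripper_width: 37.1
```

Call:
apply_moves(
  increments="20 0.7 0 0 0; 20 1.4 0 0 0; 20 1.7 0 0 0; 20 1.7 0 0 0; 20 1.7 0 0 0",
)

```text
time_s: 41.4
position: [549.0, -51.2, 142.0]
tcp_rot: [[0.0, -0.001, 1.0], [0.0, 1.0, 0.001], [-1.0, 0.0, 0.0]]
wrist_force: [-0.4, 0.3, -3.6]
gripper_width: 37.6
```

```bash
python3 look.py g11; python3 -c "
import cv2,numpy as np
p=np.load('pics/g11_side.npz')['p'];cv2.imwrite('pics/g11z.png',cv2.resize(p[150:260,210:360,::-1],None,fx=5,fy=5))"
```

```text
41.5 [549.8 -51.6 143. ] 37.290242048624386
```

View pics/g11z.png

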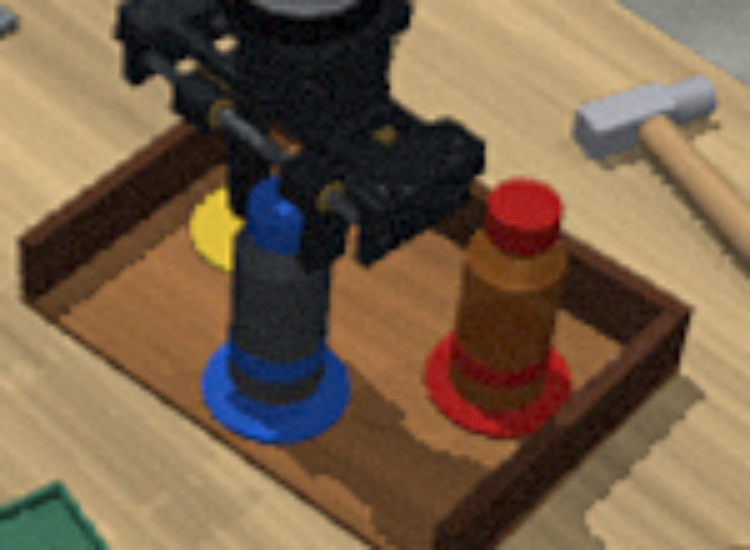

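Blue is held upright over the blue coaster (275,400 in the zoom). The fingertips had been touching its shoulder, which explains the 41 mm width. I'll lower in small steps.

Call:
apply_moves(
  increments="20 0.15 0 0 0; 20 0.25 0 0 0; 20 0.3 0 0 0; 20 0.3 0 0 0; 20 0.3 0 0 0",
)

```text
time_s: 42.0
position: [548.9, -51.8, 132.8]
tcp_rot: [[0.0, 0.0, 1.0], [-0.0, 1.0, -0.0], [-1.0, -0.0, 0.0]]
wrist_force: [0.7, -0.0, -3.1]
gripper_width: 37.3
```

Call:
apply_moves(
  increments="20 0.05 0 0 0; 20 0.05 0 0 0; 20 0.05 0 0 0",
)

```text
time_s: 42.3
position: [549.6, -51.8, 132.6]
tcp_rot: [[0.002, 0.0, 1.0], [-0.0, 1.0, -0.0], [-1.0, -0.0, 0.002]]
wrist_force: [-3.1, 0.4, 6.0]
gripper_width: 37.2
```

Contact. I'll release, retreat, and go on to yellow at about (582.5, 337).

Call:
apply_moves(
  increments="20 0 0 0 0; 45 0 0 0 0; 70 0 0 0 0; 70 0 0 0 0; 70 0 0 0 0",
)

```text
time_s: 42.8
position: [548.7, -51.7, 130.9]
tcp_rot: [[-0.0, 0.0, 1.0], [-0.0, 1.0, -0.0], [-1.0, -0.0, -0.0]]
wrist_force: [0.9, -0.0, -0.4]
gripper_width: 61.1
```

Call:
apply_moves(
  increments="70 -1 0 0 0; 70 -2.3 0 0 0; 70 -3 0 0 0; 70 -3 0 0 0",
)

```text
time_s: 43.2
position: [551.3, -52.1, 225.1]
tcp_rot: [[0.007, 0.0, 1.0], [-0.001, 1.0, -0.0], [-1.0, -0.001, 0.007]]
wrist_force: [0.4, -0.4, 0.2]
gripper_width: 61.9
```

Call:
apply_moves(
  increments="70 0 1.5 0.13 0; 70 0 3 0.26 0; 70 0 4.5 0.4 0; 70 0 6 0.5 0; 70 0 7.5 0.6 0",
)

```text
time_s: 43.7
position: [565.8, 174.7, 218.9]
tcp_rot: [[-0.003, 0.0, 1.0], [-0.001, 1.0, -0.0], [-1.0, -0.001, -0.003]]
wrist_force: [0.6, -0.2, 0.4]
gripper_width: 61.7
```

Call:
apply_moves(
  increments="70 0 1.5 0.13 0; 70 0 3 0.26 0; 70 0 4.4 0.4 0; 70 0 5.2 0.5 0; 70 0 5.45 0.52 0",
)

```text
time_s: 44.2
position: [581.4, 339.0, 218.5]
tcp_rot: [[-0.003, -0.003, 1.0], [-0.001, 1.0, 0.003], [-1.0, -0.001, -0.003]]
wrist_force: [-0.2, 0.3, 0.0]
gripper_width: 61.6
```

Call:
apply_moves(
  increments="70 0 0 0 0; 70 0 0 0 0; 70 0 0 0 0; 70 0 0 0 0; 70 0 0 0 0",
)

```text
time_s: 44.7
position: [582.6, 335.8, 221.4]
tcp_rot: [[0.0, 0.001, 1.0], [0.0, 1.0, -0.001], [-1.0, 0.0, 0.0]]
wrist_force: [-0.2, -0.3, -0.8]
gripper_width: 61.8
```

```bash
python3 look.py g12; python3 - <<'E'
from h import *
for n in("top","side"):
  p,d=[np.load(f"pics/g12_{n}.npz")[k] for k in "pd"];P=cloud(n,d);M=masks(p)
  for k,zb in(("yellow",142),("blue",136),("red",140)):
    m=M[k]&(abs(P[...,2]-zb)<4);
    if m.sum(): v,u=np.nonzero(m);print(n,k,"cap",m.sum(),ray(n,u.mean(),v.mean(),zb).round(1),P[m].mean(0).round(1))
E
```

```text
44.8 [582.6 336.2 221.4] 61.857138553320794
top yellow cap 38 [573.5 338.8 142. ] [573.4 338.6 142.8]
top blue cap 146 [548.4 -52.8 136. ] [548.3 -52.7 136.6]
top red cap 141 [ 643. -126.  140.] [ 642.9 -125.9  140.3]
side yellow cap 18 [578.6 335.  142. ] [578.3 334.5 142.4]
side blue cap 117 [545.2 -53.6 136. ] [544.9 -53.9 136.5]
side red cap 115 [ 640.  -126.1  140. ] [ 639.4 -126.6  140.8]
```

View pics/g12.png

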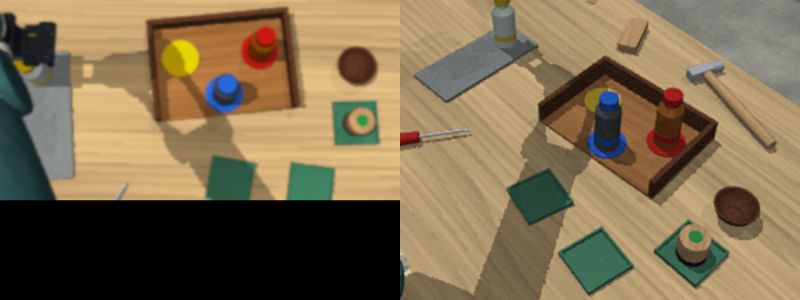

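Blue stands on its coaster, within about 2 mm of centre. Yellow is last.

Call:
apply_moves(
  increments="70 1 0 0 0; 70 2 0 0 0; 70 2.6 0 0 0; 70 2.83 0 0 0; 70 2.83 0 0 0",
)

```text
time_s: 45.3
position: [581.8, 336.3, 135.0]
tcp_rot: [[-0.002, 0.0, 1.0], [-0.001, 1.0, -0.0], [-1.0, -0.001, -0.002]]
wrist_force: [-1.0, -0.1, 0.2]
gripper_width: 61.7
```

Call:
apply_moves(
  increments="60 0 0 0 0; 45 0 0 0 0; 20 0 0 0 0; 20 0 0 0 0; 20 0 0 0 0",
)

```text
time_s: 45.8
position: [583.2, 337.4, 137.7]
tcp_rot: [[0.002, -0.0, 1.0], [0.001, 1.0, 0.0], [-1.0, 0.001, 0.002]]
wrist_force: [0.9, 0.2, 3.8]
gripper_width: 37.4
```

Call:
apply_moves(
  increments="20 0 0 0 0; 20 0 0 0 0",
)

```text
time_s: 46.0
position: [583.3, 337.4, 137.7]
tcp_rot: [[0.002, -0.0, 1.0], [0.001, 1.0, 0.0], [-1.0, 0.001, 0.002]]
wrist_force: [-0.8, 0.3, 5.0]
gripper_width: 37.4
```

Call:
apply_moves(
  increments="20 -0.3 0 0 0; 20 -1 0 0 0; 20 -1.9 0 0 0; 20 -2.7 0 0 0; 20 -3 0 0 0",
)

```text
time_s: 46.5
position: [583.0, 337.0, 228.5]
tcp_rot: [[0.002, -0.0, 1.0], [0.001, 1.0, -0.0], [-1.0, 0.001, 0.002]]
wrist_force: [-0.2, -0.2, -2.1]
gripper_width: 37.5
```

Call:
apply_moves(
  increments="20 0 -0.4 0.05 0; 20 0 -1.3 0.2 0; 20 0 -2.4 0.35 0; 20 0 -3.5 0.5 0; 20 0 -4.6 0.65 0",
)

```text
time_s: 47.0
position: [600.4, 196.3, 223.4]
tcp_rot: [[-0.004, -0.0, 1.0], [-0.002, 1.0, 0.0], [-1.0, -0.002, -0.004]]
wrist_force: [-0.3, -0.5, -2.4]
gripper_width: 36.8
```

Call:
apply_moves(
  increments="20 0 -1.1 0.15 0; 20 0 -2.2 0.3 0; 20 0 -3.3 0.5 0; 20 0 -4.4 0.65 0; 20 0 -5.21 0.73 0",
)

```text
time_s: 47.5
position: [622.2, 39.4, 223.4]
tcp_rot: [[-0.004, 0.001, 1.0], [-0.001, 1.0, -0.001], [-1.0, -0.001, -0.004]]
wrist_force: [-0.1, -0.4, -3.2]
gripper_width: 36.8
```

Call:
apply_moves(
  increments="20 0 0 0 0; 20 0 0 0 0; 20 0.8 0 0 0; 20 1.6 0 0 0; 20 2.2 0 0 0",
)

```text
time_s: 48.0
position: [622.3, 43.6, 157.8]
tcp_rot: [[-0.003, -0.001, 1.0], [0.0, 1.0, 0.001], [-1.0, 0.0, -0.003]]
wrist_force: [-0.7, -0.2, -2.7]
gripper_width: 37.0
```

Call:
apply_moves(
  increments="20 0.3 0 0 0; 20 0.55 0 0 0; 20 0.6 0 0 0; 20 0.6 0 0 0; 20 0.6 0 0 0",
)

```text
time_s: 48.5
position: [624.6, 42.6, 143.3]
tcp_rot: [[0.002, -0.0, 1.0], [0.0, 1.0, 0.0], [-1.0, 0.0, 0.002]]
wrist_force: [0.1, 0.3, -3.0]
gripper_width: 37.2
```

```bash
python3 look.py g13; python3 -c "
import cv2,numpy as np
p=np.load('pics/g13_side.npz')['p'];cv2.imwrite('pics/g13z.png',cv2.resize(p[130:240,210:360,::-1],None,fx=5,fy=5))"
```

```text
48.6 [624.5  42.5 143.3] 37.14263881018495
```

View pics/g13z.png

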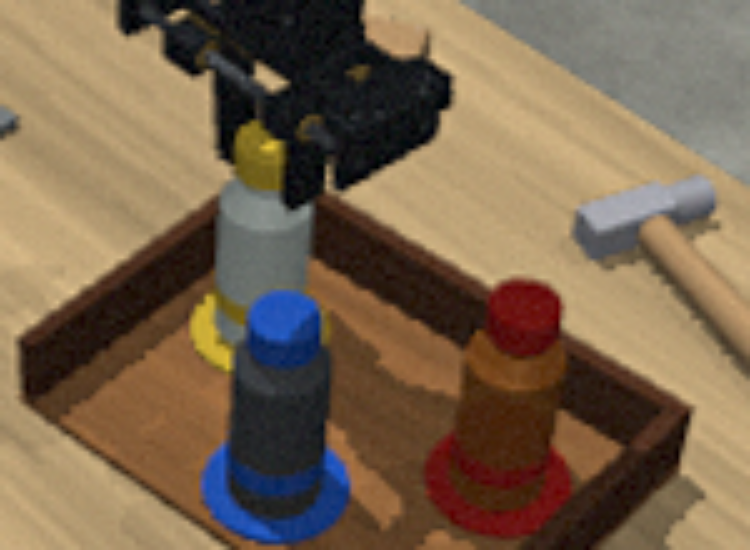

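Yellow hangs over its coaster (250,330) and blue and red stand well. I'll lower about 3.5 mm, release and retreat.

Call:
apply_moves(
  increments="20 0.06 0 0 0; 20 0.12 0 0 0; 20 0.15 0 0 0; 20 0.15 0 0 0; 20 0.15 0 0 0",
)

```text
time_s: 49.1
position: [625.0, 42.5, 139.7]
tcp_rot: [[0.003, 0.0, 1.0], [0.0, 1.0, -0.0], [-1.0, 0.0, 0.003]]
wrist_force: [-1.2, 0.5, 5.8]
gripper_width: 37.2
```

Call:
apply_moves(
  increments="20 0 0 0 0; 45 0 0 0 0; 70 0 0 0 0; 70 0 0 0 0; 70 0 0 0 0",
)

```text
time_s: 49.6
position: [623.6, 42.4, 137.4]
tcp_rot: [[-0.001, 0.0, 1.0], [-0.0, 1.0, -0.0], [-1.0, -0.0, -0.001]]
wrist_force: [-0.3, -0.2, 0.5]
gripper_width: 60.9
```

Call:
apply_moves(
  increments="70 -1 0 0 0; 70 -2.3 0 0 0; 70 -3.5 0 0 0; 70 -4 0 0 0; 70 -4 0 0 0",
)

```text
time_s: 50.1
position: [625.4, 42.5, 260.6]
tcp_rot: [[0.006, 0.0, 1.0], [0.0, 1.0, -0.0], [-1.0, 0.0, 0.006]]
wrist_force: [0.5, 1.1, -0.5]
gripper_width: 61.8
```

Call:
apply_moves(
  increments="70 0 1.5 -0.5 0; 70 0 3 -1 0; 70 0 4.5 -1.5 0; 70 0 6 -2 0; 70 0 7.5 -2.5 0",
)

```text
time_s: 50.6
position: [546.7, 268.4, 254.4]
tcp_rot: [[-0.004, 0.0, 1.0], [-0.002, 1.0, -0.0], [-1.0, -0.002, -0.004]]
wrist_force: [-0.3, 0.5, -0.5]
gripper_width: 61.6
```

Call:
apply_moves(
  increments="70 0 0 0 0; 70 0 0 0 0; 70 0 0 0 0; 70 0 0 0 0; 70 0 0 0 0",
)

```text
time_s: 51.1
position: [549.3, 266.1, 257.3]
tcp_rot: [[-0.0, 0.002, 1.0], [-0.0, 1.0, -0.002], [-1.0, -0.0, -0.0]]
wrist_force: [0.0, -0.6, -0.5]
gripper_width: 61.7
```

```bash
python3 look.py g14; python3 - <<'E'
from h import *
for n in("top","side"):
  p,d=[np.load(f"pics/g14_{n}.npz")[k] for k in "pd"];P=cloud(n,d);M=masks(p)
  for k,zb in(("yellow",144),("blue",136),("red",140)):
    m=M[k]&(abs(P[...,2]-zb)<4);
    if m.sum(): v,u=np.nonzero(m);print(n,k,"cap",m.sum(),ray(n,u.mean(),v.mean(),zb).round(1),P[m].mean(0).round(1))
    m=M[k]&(abs(P[...,2]-10)<5)&(abs(P[...,1]+47)<150)&(P[...,0]<720)&(P[...,0]>500);q=np.array([ray(n,u,v,10)[:2] for v,u in np.argwhere(m)],np.float32)
    if len(q): print(n,k,"coaster",len(q),cv2.minEnclosingCircle(q))
  m=(abs(P[...,2]-54)<6)&(abs(P[...,0]-493)<45)&(abs(P[...,1]+330)<45)
  print(n,"puck",m.sum(),P[m].mean(0))
  z=P[...,2];b=(z>30)&(z<42)&(abs(P[...,0]-610)<55)&(abs(P[...,1]+330)<55)
  print("bowl",cv2.minEnclosingCircle(P[b][:,:2].astype(np.float32)))
E
```

```text
51.2 [549.3 266.5 257.7] 61.735315691846935
top yellow cap 134 [623.6  41.7 144. ] [623.5  41.7 144.6]
top yellow coaster 114 ((625.2994995117188, 43.323875427246094), 37.55131530761719)
top blue cap 144 [548.6 -53.  136. ] [548.4 -53.  136.8]
top blue coaster 177 ((549.6552734375, -52.35043716430664), 37.619720458984375)
top red cap 129 [ 642.8 -126.2  140. ] [ 642.6 -126.1  140.7]
top red coaster 195 ((644.283203125, -127.05838775634766), 38.32233428955078)
top puck 312 [ 491.86303118 -330.75755676   54.40560464]
bowl ((610.265869140625, -329.3975524902344), 41.850955963134766)
side yellow cap 16 [615.3  38.9 144. ] [615.1  38.6 144.3]
side yellow coaster 9 ((595.235107421875, 52.81331253051758), 23.656625747680664)
side blue cap 133 [545.4 -53.3 136. ] [545.  -53.7 136.6]
side blue coaster 212 ((547.0606689453125, -52.56062698364258), 39.44831466674805)
side red cap 114 [ 640.4 -126.   140. ] [ 639.8 -126.5  140.7]
side red coaster 197 ((641.5896606445312, -126.31950378417969), 39.163944244384766)
side puck 432 [ 487.58588446 -331.36354192   54.2728281 ]
bowl ((607.969970703125, -325.53851318359375), 42.52186584472656)
```

View pics/g14.png

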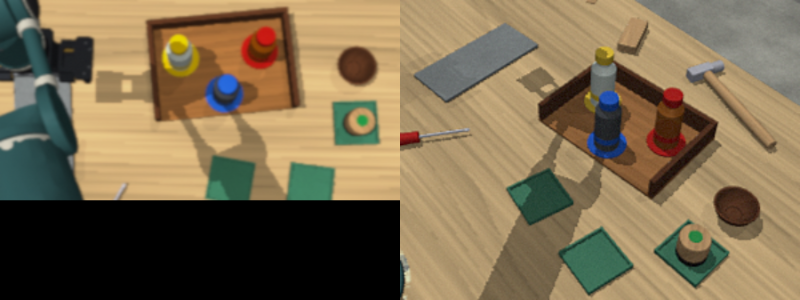

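All three bottles stand on their own coasters, the puck is in the tray, the bowl hasn't moved and the arm is clear. I'll hand in.

```bash
python3 -c "
from cell import *
print(finish_job())"
```

```text
the job is handed in; nothing more can be done
None
```

The job is handed in, at about 51 s of the 128 s allowed. I gripped the bottles by their caps and stood yellow, blue and red on the side board. Then I set the puck black face down in the right-hand tray and put red, blue and yellow back on their own coasters.

- **Bottles:** from the top view, each axis is within about 2 mm of its coaster's centre. The cap tops measured about 145, 137 and 141 mm for yellow, blue and red, against an expected 144, 136 and 140 mm, so all three stand upright.
- **Puck:** it stands on the tray floor with its top at about 54 mm, roughly 1 mm off centre.
- **Bowl:** its centre moved less than 1 mm between the first and last top views.
- **Gripper:** it was open and well clear of everything when I handed in.

**Disagreements:**
- The side camera reads 1–4 mm lower in x than the top camera. Cap and coaster shift alike within that view, so I put it down to calibration.
- In the side view the yellow bottle and its coaster were too poorly covered by my colour mask to measure, so yellow's position rests on the top view and the arm's own reading.
- The blue bottle was first gripped at its shoulder (41–43 mm opening) and settled into the cap grip as it lifted. It still stood upright afterwards.

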